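Get the next dip batch ready: brush the pot, reject the rattlers

TASK

Get the next varnish dip ready: first scrub out the dip pot with the long brush, taking the bristles right down to the floor of the pot three times and back up towards the rim between, and stand the brush back in its holder. Then lift the closed coil cartridges one by one and tilt them end to end to feel whether the core inside has come loose and shifts: lay those with a loose core in the black reject bin and the sound ones in the aluminium dip tray, each lying flat on its floor. Leave the other things on the bench where they are.

Things in the scene. Friction and masses are not known exactly. Their poses are not given: they have to be found in the camera images.
- cart_1: one of five outwardly identical closed coil cartridges (None: absent): ivory box, 110 long along its own x, body 40 x 40, an 8 thick 48 x 48 flange at each end; origin at its centre. 0.4 to 0.55 kg, with a hidden 0.25 kg core: fast in a sound one (up to 10 off centre), sliding along x in a rattler. Number and place do not tell which rattle; one may, or several, or all
- cart_2: one of five outwardly identical closed coil cartridges (None: absent): ivory box, 110 long along its own x, body 40 x 40, an 8 thick 48 x 48 flange at each end; origin at its centre. 0.4 to 0.55 kg, with a hidden 0.25 kg core: fast in a sound one (up to 10 off centre), sliding along x in a rattler. Number and place do not tell which rattle; one may, or several, or all
- cart_3: one of five outwardly identical closed coil cartridges (None: absent): ivory box, 110 long along its own x, body 40 x 40, an 8 thick 48 x 48 flange at each end; origin at its centre. 0.4 to 0.55 kg, with a hidden 0.25 kg core: fast in a sound one (up to 10 off centre), sliding along x in a rattler. Number and place do not tell which rattle; one may, or several, or all
- cart_4: one of five outwardly identical closed coil cartridges (None: absent): ivory box, 110 long along its own x, body 40 x 40, an 8 thick 48 x 48 flange at each end; origin at its centre. 0.4 to 0.55 kg, with a hidden 0.25 kg core: fast in a sound one (up to 10 off centre), sliding along x in a rattler. Number and place do not tell which rattle; one may, or several, or all
- cart_5: one of five outwardly identical closed coil cartridges (None: absent): ivory box, 110 long along its own x, body 40 x 40, an 8 thick 48 x 48 flange at each end; origin at its centre. 0.4 to 0.55 kg, with a hidden 0.25 kg core: fast in a sound one (up to 10 off centre), sliding along x in a rattler. Number and place do not tell which rattle; one may, or several, or all
- dip_tray: low aluminium tray with a dotted floor and a wire lug at each short end, fixed to the table: 280 along its x, 168 along y, walls 4 thick and 32 high; origin at the centre of its underside, floor 4 above. For sound cartridges, whose balance does not change with tilting
- reject_bin: black plastic bin, fixed to the table: 280 along its x, 168 along y, walls 4 thick and 50 high; origin at the centre of its underside, floor 4 above. For rattlers: their core travels 56 along x, runs to the lower end within 0.5 s when x is tilted 20 degrees or more, and stays there when level, so the balance differs by about 0.13 N m after a tilt one way and the other
- pot: open round steel dip pot, fixed to the table: outside diameter 108, 95 high, wall 4, inner floor 5 above its origin, which is the centre of its underside; z up. A small wire handle on its +x side
- brush: long upright cleaning brush, 180 tall, 0.12 kg: origin at the centre of the lower end of its bristle head, z up the handle. Stiff bristle head of diameter 36 from 0 to 62, steel collar disc of diameter 54 from 68 to 74, then a wooden handle of 24 (along x) by 16 (along y) from 74 to 180. It stands in the holder with the collar on the holder's rim, free to turn
- holder: grey holder, fixed to the table: upright open tube, outside diameter 56, inside 50, rim 80 above the table, on a 90 x 90 x 8 foot; origin at the centre of its underside, z up. With the brush home, the brush's origin lies on its axis, 12 above its origin
- spool: bystander: small spool of copper wire, diameter 48, 42 high, stands upright; origin at centre of underside
- tape_roll: bystander: yellow roll of tape lying flat, diameter 44, 22 high; origin at centre of underside
- former: bystander: white ceramic tube standing upright, diameter 34, 55 high; origin at centre of underside
Things that resemble listed ones, but are neither listed nor needed, are in the scene too. What is shaped like the cart_4 but blue is not meant.

How it is judged:
By the outcome, as a careful person would: the job done as asked, in the order asked, and still so for the second after the job is handed in, with the robot touching nothing.
Of cart_1, cart_2, cart_3, cart_4, cart_5 only 3 to 5 are there at a start; the rules pass over those that are not, and their reading is None.
At some moment in a run one of cart_1, cart_2, cart_3, cart_4, cart_5 may be knocked a few centimetres aside while the robot is not near it.
Once in a run the grip may slacken for a moment while it holds something.
It also fails if it takes over 210 s, if anything falls off the work surface, if the arm or the gripper's body presses on something with over 40 N, if the wrist force passes 120 N, or if a joint passes its speed limit or range.

ROBOT

A 6-joint arm with a two-finger parallel gripper is mounted at the origin on the work surface. World frame = base frame: x ahead of the robot, y to its left, z up, the work surface at z = 0. Lengths are in m, angles in degrees, forces in N, time in s.
With the tool pointing down it reaches from about 0.4 to 0.825 m from the base axis. Payload 7 kg.
Tool frame: the origin (TCP) lies at the very end of the fingers, on their centre line; the grasp point (between the pads) lies 19 mm behind it (ctrl.grip_depth is the distance from the TCP to the grasp point, in m); z points along the fingers, y is the line along which they close (so a half turn about z gives the same grasp; the last joint's range is limited). The gripper opens to 88 mm and grips with 3 to 60 N. Pads are 19 mm wide; open, the fingers measure 130 mm over their backs; the gripper's body (78 mm by 193 mm) begins 47 mm behind the grasp point.
Start: joints at [85.205, 20.546, 0.682, 0, -70.136, -16.507], TCP at [0.245, 0.629, 0.227] pointing down, gripper open.
Joint ranges: [-176.03, 176.03], [-82.01, 121.73], [-58.28, 71.71], [-173.87, 95.51], [-174.79, -0.11], [-173.66, 173.66]. Speed limits (degrees/s): [136.94, 136.94, 172.46, 180, 180, 180].

INTERFACE

Orientations are given as [roll, pitch, yaw] about the fixed x, y, z axes, in that order (R = Rz(yaw) Ry(pitch) Rx(roll)).
In Python, from plant import get_obs, eyes, ctrl, spotter gives the robot as it stands.
- The arm moves only by the shell command python3 -m crank 'ROWS'. ROWS is JSON, one flat list of numbers, 7 for each row, row after row: the turn, a rotation vector about the tool's x, y, z in rad, then the shift along the tool's x, y, z in mm, then the opening, from 0 (shut) to 1 (fully open). A call has 1 to 5 rows; each row shifts and turns the commanded pose from where the row before left it, along the tool's axes as they then stand; what a row does not reach is not made up. A row lasts 1/8 s, in which the tool goes at most 62.5 mm and 10.7 degrees, less where a joint would pass 70% of its speed; a pose out of reach is approached as far as the arm can. A call is refused whole if a number of a shift passes 62.5 or a number of a turn 0.188, either way. A call with a gripper value outside its range is refused whole. The fingers move at their own pace and stop on an object; the grip force is fixed at half the most. Time passes only in rows, so rows that do not move let the fingers close. It gives the time, the measured TCP pose, the force, the opening and the grip force at its end, in the units of the state.
- get_obs(): the state, without advancing time (a new reading comes with each control period).
- eyes.snapshot(name): name is "scene" or "top" or "wrist"; returns the picture (400x640x3 uint8, blue, green, red); there is no depth.
- eyes.camera_model(name): a dict with "fx", "fy", "cx", "cy" (pixels), "D" ([k1, k2, p1, p2, k3] as OpenCV has them; the pictures are not rectified), "extrinsics" (4x4, takes a point from camera to world coordinates). Camera axes: x right, y down, z forward; pixel columns grow to the right and rows downward; lengths in m; the calibration is good to about 2 mm. A picture is of the moment at which its call begins: read the wrist's pose just before it. camera_model takes no time and is no camera call; for the wrist camera it gives the pose at the moment of the call.
- ctrl.close_job(): hands the job in; it is judged then, once.
Trained networks look in the newest picture that a camera, given by its name, has taken for a name from the list of things; names that differ only in an ending like _2 or _b are one class to them, and where a whole thing is asked for, a point or a joint stands for the part that bears it (a point fixed in the world has none). Each returns a list of dicts, best first, with "p" (0 to 1); they miss things now and then, are a little off and sometimes report something else, mostly with a low value. They report only what shows in the picture. A call takes as long as a camera call. They do not tell look-alikes from the thing itself.
- spotter.outline_of(camera, target): "region" (400x640 bool, what is visible of it) and "rect" ([left, top, width, height] in pixels, round what is visible of it).
- spotter.place_of(camera, target): "location" ([column, row] in pixels: a listed point, or the origin of a listed thing).
The state is a dict: "clock": time; "joint_pos": joint angles; "qvel": joint speeds; "tau": joint torques, N m; "tool_pos": TCP position; "orientation": TCP orientation; "force": force on the tool from outside, world axes, zero at the start; "moment": the same for the moment, N m; "opening": finger opening in m; "gripper_force": force on a finger pad.
Only numpy, scipy, OpenCV 4.12 (cv2) and the standard library are available. Lean on these libraries where they do the work, as an engineer would, in place of code of your own. Each camera call takes 0.05 s, during which the arm holds its last target. There are 200 camera calls.

## Working session

There is one attempt and no reset: what is moved stays moved. The work goes in short steps, Python scripts to look and compute and a shell command to move; the robot and the scene stay as the last step left them, time stands still between calls to the robot, and variables do not carry over. Pictures are saved under pics/ and viewed, at most 14 in all, crops included, and the job is handed in when it is done.

```bash
ls; mkdir -p pics; python3 - <<'E'
from plant import get_obs, eyes, ctrl, spotter
import cv2, numpy as np
o=get_obs(); print({k:np.round(v,3).tolist() for k,v in o.items()})
for n in ("scene","top"):
    im=eyes.snapshot(n); cv2.imwrite(f"pics/{n}0.png",im)
    m=eyes.camera_model(n); print(n,m["fx"],m["cx"],m["cy"],m["D"],np.round(m["extrinsics"],3).tolist())
    for t in ("cart_1","dip_tray","reject_bin","pot","brush","holder"):
        print(t,[(np.round(d["location"],1).tolist(),round(d["p"],2)) for d in spotter.place_of(n,t)])
E
```

```text
pics
{'clock': 0.0, 'joint_pos': [85.203, 20.592, 0.634, -0.021, -70.137, -16.506], 'qvel': [0.023, 0.017, -0.022, 0.05, 0.028, -0.045], 'tau': [-0.0, -58.271, 29.305, 6.997, 0.007, -0.0], 'tool_pos': [0.245, 0.628, 0.226], 'orientation': [179.903, -0.009, -21.31], 'force': [0.174, 0.085, 0.343], 'moment': [-0.014, -0.016, -0.012], 'gripper_force': 0.0, 'opening': 0.087}
scene 373.9138157839514 316.4893010199663 198.452996561059 [-0.06392347  0.          0.          0.          0.        ] [[-0.696, 0.563, -0.445, 0.985], [0.718, 0.539, -0.442, 0.36], [-0.009, -0.627, -0.779, 0.737], [0.0, 0.0, 0.0, 1.0]]
cart_1 [([381.1, 190.0], 0.83), ([315.6, 209.6], 0.7), ([337.7, 161.2], 0.67), ([418.4, 212.0], 0.64), ([248.7, 191.3], 0.62)]
dip_tray [([481.5, 265.3], 0.84)]
reject_bin []
pot [([252.1, 188.4], 0.77)]
brush [([374.8, 285.4], 0.92)]
holder [([373.7, 285.8], 0.83), ([417.7, 216.1], 0.55)]
top 471.3744108010127 316.00393412797365 204.07679062530718 [0.00132459 0.         0.         0.         0.        ] [[-0.008, -0.993, 0.122, 0.467], [-1.0, 0.007, -0.005, 0.014], [0.004, -0.122, -0.993, 1.127], [0.0, 0.0, 0.0, 1.0]]
cart_1 [([291.9, 268.5], 0.98), ([328.1, 202.9], 0.92), ([248.9, 267.4], 0.67), ([364.4, 275.4], 0.55)]
dip_tray [([169.3, 264.5], 0.72), ([236.6, 180.3], 0.53)]
reject_bin [([474.9, 268.5], 0.87)]
pot [([401.3, 181.4], 0.86)]
brush [([233.9, 182.5], 0.97)]
holder [([237.8, 180.8], 0.92)]
```

View pics/scene0.png

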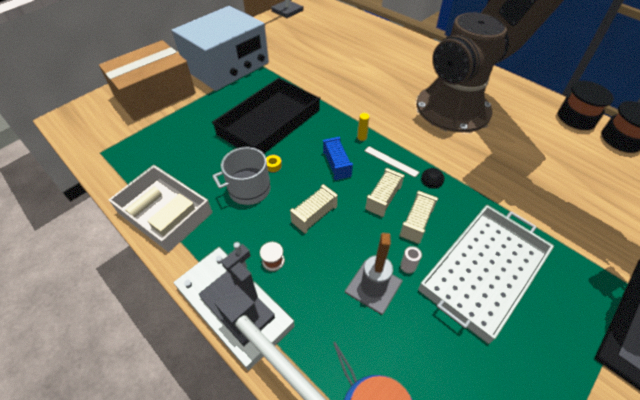

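View pics/top0.png

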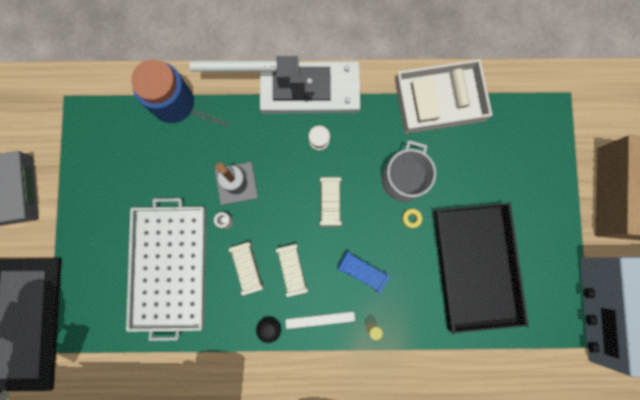

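The scene view shows three ivory cartridges, at (315,208), (385,190) and (420,215). The blue look-alike is at (337,158), the pot at (246,175), the brush in its holder at (376,280), the tray at (487,275) and the black bin at (268,115). The top view agrees. Next I fit their poses.

```bash
cat > h.py <<'E'
from plant import get_obs, eyes, ctrl, spotter
import cv2, numpy as np
from scipy.optimize import minimize
from scipy.spatial.transform import Rotation as Rn
def proj(P,m):
    E=np.linalg.inv(m["extrinsics"]); K=np.array([[m["fx"],0,m["cx"]],[0,m["fy"],m["cy"]],[0,0,1.]])
    return cv2.projectPoints(np.asarray(P,float),cv2.Rodrigues(E[:3,:3])[0],E[:3,3],K,np.array(m["D"],float))[0][:,0]
def ray(px,m,z):
    K=np.array([[m["fx"],0,m["cx"]],[0,m["fy"],m["cy"]],[0,0,1.]])
    u=cv2.undistortPoints(np.array([[px]],float),K,np.array(m["D"],float))[0,0]
    E=np.array(m["extrinsics"]); d=E[:3,:3]@[u[0],u[1],1]; return E[:3,3]+d*(z-E[2,3])/d[2]
def box(lx,ly,z0,z1): return np.array([[x,y,z] for x in(-lx/2,lx/2) for y in(-ly/2,ly/2) for z in(z0,z1)])
def cyl(d,z0,z1): a=np.linspace(0,2*np.pi,40); return np.array([[d/2*np.cos(t),d/2*np.sin(t),z] for t in a for z in(z0,z1)])
def world(P,p): c,s=np.cos(p[2]),np.sin(p[2]); return np.c_[P[:,0]*c-P[:,1]*s+p[0],P[:,0]*s+P[:,1]*c+p[1],P[:,2]]
def fit(reg,m,P,z,yaw=True):
    """pose (x,y,yaw deg) of convex model P whose silhouette best covers region; IoU"""
    (c,r)=np.argwhere(reg).mean(0)[::-1]; p0=ray((c,r),m,z)[:2]; best=None
    S=4; R=cv2.resize(reg.astype(np.uint8),None,fx=S,fy=S,interpolation=cv2.INTER_LINEAR)
    def cost(p):
        h=cv2.convexHull(((proj(world(P,p),m)+.5)*S).astype(np.float32)).astype(np.int32); k=np.zeros_like(R); cv2.fillConvexPoly(k,h,1)
        return -(k&R).sum()/max(1,(k|R).sum())
    for a in (np.radians([0,45,90,135]) if yaw else [0.]):
        s=np.array([[0,0,0],[.01,0,0],[0,.01,0]]+([[0,0,.3]] if yaw else []))
        if yaw: r=minimize(cost,[*p0,a],method="Nelder-Mead",options=dict(initial_simplex=s+[*p0,a],maxiter=150))
        else: r=minimize(lambda q:cost([*q,0]),p0,method="Nelder-Mead",options=dict(initial_simplex=s[:,:2]+p0,maxiter=100))
        if best is None or r.fun<best.fun: best=r
    return (*np.round(best.x[:2],4),round((np.degrees(best.x[2])+90)%180-90,1) if yaw else 0,round(-best.fun,3))
CART=box(.110,.048,0,.048)
def carts(cam="top"):
    im=eyes.snapshot(cam); m=eyes.camera_model(cam)
    for d in spotter.outline_of(cam,"cart_1"):
        r=d["rect"]; col=im[d["region"]].mean(0).astype(int)
        print("cart",round(d["p"],2),[int(v) for v in r],col,fit(d["region"],m,CART,.024))
def plan(x,y,z,yaw):
    """turn about tool z, then the shift in tool axes after the turn"""
    o=get_obs(); p=o["tool_pos"]; e=o["orientation"]
    best=min([(( -(yaw+k-e[2])+180)%360-180 for k in(0,))][0])
    opts=[(-(yaw+k-e[2])+180)%360-180 for k in(0,180)]
    for t,k in zip(opts,(0,180)):
        R=Rn.from_euler("xyz",[180,0,yaw+k],degrees=True).as_matrix()
        print("plan turn",round(np.radians(t),3),"j6+",round(t,1),"shift mm",np.round(R.T@(np.array([x,y,z])-p)*1e3,1))
    print("  now",np.round(p,4),np.round(e,1),"j",np.round(o["joint_pos"],0),"t",round(o["clock"],1))
def st():
    o=get_obs(); print({k:np.round(o[k],3).tolist() for k in("clock","tool_pos","orientation","force","moment","opening","gripper_force")})
E
sed -i '/best=min/d' h.py
python3 - <<'E'
from h import *
carts("top"); carts("scene")
mods=dict(dip_tray=(box(.28,.168,0,.032),.016,1),reject_bin=(box(.28,.168,0,.05),.025,1),pot=(cyl(.108,0,.095),.05,0))
for cam in ("top","scene"):
    im=eyes.snapshot(cam); m=eyes.camera_model(cam)
    for n,(P,z,y) in mods.items():
        for d in spotter.outline_of(cam,n)[:2]: print(cam,n,round(d["p"],2),d["rect"],fit(d["region"],m,P,z,bool(y)))
    for n in ("holder","brush","pot"):
        for d in spotter.place_of(cam,n)[:2]: print(cam,n,np.round(d["location"]),np.round(ray(d["location"],m,.012 if n=="brush" else 0),3))
    for d in spotter.outline_of(cam,"brush")[:1]:
        print("brush",d["rect"],fit(d["region"],m,np.r_[cyl(.054,.080,.086),box(.02,.02,.19,.192)],.12,False))
m=eyes.camera_model("top"); im=eyes.snapshot("top")
c=cv2.resize(im[130:230,190:450],None,fx=3,fy=3,interpolation=cv2.INTER_CUBIC); cv2.imwrite("pics/crop1.png",c)
E
```

```text
cart 0.93 [339, 255, 48, 40] [180 117  73] (np.float64(0.517), np.float64(-0.0935), np.float64(70.9), np.float64(-0.0))
cart 0.84 [230, 244, 31, 49] [183 203 202] (np.float64(0.4626), np.float64(0.246), np.float64(25.9), np.float64(-0.0))
cart 0.71 [274, 245, 34, 50] [192 211 210] (np.float64(0.4568), np.float64(0.1396), np.float64(25.9), np.float64(-0.0))
cart 0.63 [318, 176, 22, 52] [184 205 203] (np.float64(0.5877), np.float64(0.0556), np.float64(-64.1), np.float64(-0.0))
cart 0.52 [212, 211, 19, 16] [162 167 164] (np.float64(0.5812), np.float64(0.3193), np.float64(-78.3), np.float64(-0.0))
cart 0.93 [324, 140, 28, 38] [154  68  20] (np.float64(0.5738), np.float64(-0.1056), np.float64(-82.1), np.float64(-0.0))
cart 0.92 [402, 192, 36, 51] [162 193 198] (np.float64(0.5579), np.float64(0.1398), np.float64(20.0), np.float64(-0.0))
cart 0.88 [293, 187, 45, 43] [147 175 179] (np.float64(0.7571), np.float64(0.0125), np.float64(-9.6), np.float64(-0.0))
cart 0.81 [366, 166, 37, 51] [149 178 183] (np.float64(0.5868), np.float64(0.0355), np.float64(-46.4), np.float64(-0.0))
top dip_tray 0.9
[... 604 characters left out ...]
 138.1, 141.0] (np.float64(0.454), np.float64(0.608), np.float64(-57.8), np.float64(-0.0))
scene reject_bin 0.84 [213.2, 80.5, 104.5, 70.5] (np.float64(0.601), np.float64(-0.7053), np.float64(46.8), np.float64(-0.0))
scene pot 0.63 [213.6, 149.9, 55.2, 54.4] (np.float64(0.7997), np.float64(-0.1731), 0, np.float64(-0.0))
scene holder [371. 285.] [0.654 0.193 0.   ]
scene brush [371. 287.] [0.663 0.197 0.012]
scene pot [249. 191.] [ 0.668 -0.2    0.   ]
scene pot [272. 262.] [ 0.763 -0.003  0.   ]
brush [362.5, 233.3, 33.4, 51.3] (np.float64(0.6272), np.float64(0.2614), 0, np.float64(-0.0))h.py:21: RuntimeWarning: overflow encountered in scalar negative
  return -(k&R).sum()/max(1,(k|R).sum())
```

View pics/crop1.png

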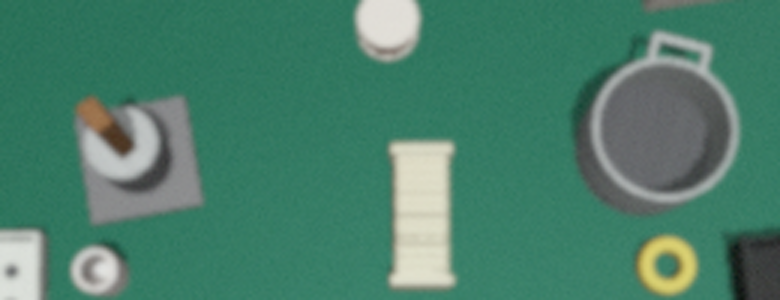

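The crop shows the brush handle leaning to the left with perspective, its top at about (92,105) in the crop. The pot is at (660,128) with its wire handle on the upper side. The fit's score failed because it negated an unsigned integer, so I fix that and refit.

```bash
sed -i 's/return -(k&R).sum()\/max(1,(k|R).sum())/return -float((k\&R).sum())\/max(1.,float((k|R).sum()))/' h.py
python3 - <<'E'
from h import *
mods=dict(dip_tray=(box(.28,.168,0,.032),.016,1),reject_bin=(box(.28,.168,0,.05),.025,1),pot=(cyl(.108,0,.095),.05,0),holder=(box(.09,.09,0,.008),.004,1))
for cam in ("top","scene"):
    carts(cam); im=eyes.snapshot(cam); m=eyes.camera_model(cam)
    for n,(P,z,y) in mods.items():
        for d in spotter.outline_of(cam,n)[:1]: print(cam,n,round(d["p"],2),np.array(d["rect"],int),*map(float,fit(d["region"],m,P,z,bool(y))))
    hsv=cv2.cvtColor(im,cv2.COLOR_BGR2HSV)
    for d in spotter.outline_of(cam,"brush")[:1]:
        l,t,w,h=np.array(d["rect"],int); b=im[t-3:t+h+3,l-3:l+w+3].astype(int); wood=np.zeros(im.shape[:2],bool)
        wood[t-3:t+h+3,l-3:l+w+3]=(b[...,2]-b[...,0]>35)
        print("wood",wood.sum(),*map(float,fit(wood,m,box(.024,.016,.088,.192),.14)))
E
```

```text
cart 0.9 [273, 247, 35, 48] [192 211 211] (np.float64(0.4483), np.float64(0.0642), np.float64(13.1), np.float64(0.824))
cart 0.81 [319, 177, 21, 51] [188 208 208] (np.float64(0.6061), np.float64(-0.0247), np.float64(-1.7), np.float64(0.846))
cart 0.79 [231, 243, 27, 51] [181 201 200] (np.float64(0.4529), np.float64(0.17), np.float64(16.4), np.float64(0.881))
cart 0.61 [217, 166, 24, 24] [140 148 153] (np.float64(0.6719), np.float64(0.2137), np.float64(26.5), np.float64(0.445))
cart 0.57 [342, 257, 47, 35] [185 118  75] (np.float64(0.4433), np.float64(-0.0998), np.float64(60.0), np.float64(0.803))
top reject_bin 0.83 [436 204  92 129] 0.453 -0.3692 4.8 0.987
top pot 0.72 [381 141  51  59] 0.6628 -0.2056 0.0 0.941
top holder 0.73 [215 162  41  43] 0.6548 0.2007 10.5 0.587
wood 119 0.6576 0.2013 43.0 0.611
cart 0.8 [401, 191, 36, 52] [158 188 191] (np.float64(0.4513), np.float64(0.1678), np.float64(16.8), np.float64(0.9))
cart 0.71 [364, 166, 40, 50] [148 177 181] (np.float64(0.4462), np.float64(0.0626), np.float64(14.6), np.float64(0.885))
cart 0.7 [320, 137, 32, 41] [154  69  19] (np.float64(0.439), np.float64(-0.1022), np.float64(59.5), np.float64(0.863))
cart 0.62 [291, 185, 44, 43] [146 174 178] (np.float64(0.6045), np.float64(-0.0255), np.float64(2.4), np.float64(0.836))
scene dip_tray 0.85 [416 204 133 136] 0.4543 0.3546 0.1 0.968
scene reject_bin 0.81 [213  80 104  71] 0.448 -0.3731 5.1 0.941
scene pot 0.96 [211 149  58  54] 0.6617 -0.2083 0.0 0.936
scene holder 0.87 [345 263  56  52] 0.6543 0.1978 10.4 0.762
wood 307 0.655 0.1981 27.4 0.775
```

```bash
python3 - <<'E'
from h import *
plan(.655,.199,.32,-55)
m=eyes.camera_model("wrist"); o=get_obs(); R=Rn.from_euler("xyz",o["orientation"],degrees=True).as_matrix()
E=np.array(m["extrinsics"]); print("cam in tool",np.round(R.T@(E[:3,3]-o["tool_pos"]),3), np.round(R.T@E[:3,:3],2).tolist(), m["fx"])
print(ray((411,172.7),eyes.camera_model("top"),.095))
E
```

```text
plan turn 0.588 j6+ 33.7 shift mm [587.2 -89.1 -93.4]
plan turn -2.553 j6+ -146.3 shift mm [-587.2   89.1  -93.4]
  now [0.2452 0.6289 0.2266] [-180.    -0.   -21.3] j [ 85.  21.   1.   0. -70. -17.] t 2.5
cam in tool [ 0.067  0.    -0.16 ] [[-0.0, -0.97, -0.25], [1.0, -0.0, -0.0], [0.0, -0.25, 0.97]] 324.51800075433476
[ 0.66249398 -0.20373798  0.095     ]
```

```bash
python3 -m crank '[0,0,0.147,0,0,-20,1, 0,0,0.147,0,0,-20,1, 0,0,0.147,0,0,-20,1, 0,0,0.147,0,0,-20,1]'
python3 -m crank '[0,0,0,58.7,-8.9,-1.5,1, 0,0,0,58.7,-8.9,-1.5,1, 0,0,0,58.7,-8.9,-1.5,1, 0,0,0,58.7,-8.9,-1.5,1, 0,0,0,58.7,-8.9,-1.5,1]'
python3 -m crank '[0,0,0,58.7,-8.9,-1.5,1, 0,0,0,58.7,-8.9,-1.5,1, 0,0,0,58.7,-8.9,-1.5,1, 0,0,0,58.7,-8.9,-1.5,1, 0,0,0,58.7,-8.9,-1.5,1]'
python3 -m crank '[0,0,0,0,0,0,1]'
python3 - <<'E'
from h import *
plan(.655,.199,.32,-55)
im=eyes.snapshot("wrist"); m=eyes.camera_model("wrist"); cv2.imwrite("pics/w1.png",im)
print("expected handle top px",proj([[.655,.199,.192]],m),[ (np.round(d["location"]),d["p"]) for d in spotter.place_of("wrist","holder")])
E
```

```text
clock: 3.05
tool_pos: [0.2452, 0.6288, 0.3072]
orientation: [-180.0, 0.0, -55.3]
force: [0.8, -0.3, -0.3]
opening: 0.0875
gripper_force: 0.0
clock: 3.68
tool_pos: [0.4511, 0.4125, 0.3144]
orientation: [-180.0, 0.0, -55.0]
force: [0.6, 1.6, 0.4]
opening: 0.0876
gripper_force: 0.0
clock: 4.3
tool_pos: [0.656, 0.1976, 0.3218]
orientation: [-180.0, -0.0, -55.0]
force: [0.3, 0.9, -0.1]
opening: 0.0876
gripper_force: 0.0
clock: 4.42
tool_pos: [0.657, 0.1956, 0.3205]
orientation: [179.9, -0.0, -55.3]
force: [0.6, 0.4, -0.6]
opening: 0.088
gripper_force: 0.0
plan turn -0.005 j6+ -0.3 shift mm [-4.  -0.3  0.5]
plan turn 3.137 j6+ 179.7 shift mm [4.  0.3 0.5]
  now [0.657  0.1956 0.3205] [179.9  -0.  -55.3] j [ 33.  19.  11.   0. -82.   2.] t 4.4
expected handle top px [[323.69655413 194.52578087]] [(array([322., 163.]), 0.61)]
```

View pics/w1.png

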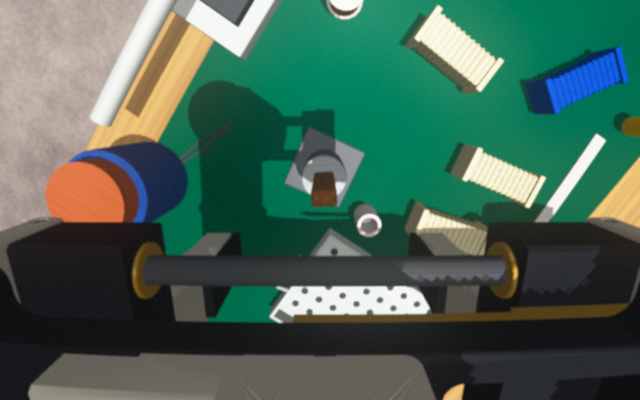

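The wrist view shows the handle's brown top face at about (323,190), square to the closing line, and nothing in the fingers' way. I check its yaw and position.

```bash
python3 - <<'E'
from h import *
im=eyes.snapshot("wrist"); m=eyes.camera_model("wrist")
b=im.astype(int); w=np.zeros(im.shape[:2],bool); w[160:212,300:350]=(b[...,2]-b[...,0]>25)[160:212,300:350]
print(w.sum(),*map(float,fit(w,m,box(.024,.016,.12,.192),.16)))
plan(.655,.199,.134,-55)
E
```

```text
699 0.6546 0.1999 34.9 0.844
plan turn -0.0 j6+ -0.0 shift mm [ 3.000e-01 -1.000e-01  1.873e+02]
plan turn 3.141 j6+ 180.0 shift mm [-3.000e-01  1.000e-01  1.873e+02]
  now [0.6547 0.1991 0.3213] [180.   0. -55.] j [ 33.  19.  11.  -0. -82.   2.] t 4.6
```

```bash
python3 -m crank '[0,0,0,0,0,50,1, 0,0,0,0,0,50,1, 0,0,0,0,0,47,1, 0,0,0,0,0,40,1, 0,0,0,0,0,0,1]'
python3 -m crank '[0,0,0,0,0,0,0, 0,0,0,0,0,0,0, 0,0,0,0,0,0,0, 0,0,0,0,0,0,0, 0,0,0,0,0,0,0]'
python3 -m crank '[0,0,0,0,0,0,0, 0,0,0,0,0,-30,0, 0,0,0,0,0,-50,0, 0,0,0,0,0,-50,0, 0,0,0,0,0,0,0]'
python3 - <<'E'
from h import *
st(); plan(.661,-.205,.264,-55)
E
```

```text
clock: 5.2
tool_pos: [0.6522, 0.1995, 0.1316]
orientation: [179.7, 0.0, -54.9]
force: [-0.4, 0.7, 0.3]
opening: 0.0877
gripper_force: 0.0
clock: 5.82
tool_pos: [0.655, 0.1991, 0.1348]
orientation: [-180.0, -0.0, -55.0]
force: [0.2, -1.1, -0.5]
opening: 0.0436
gripper_force: 0.0
clock: 6.45
tool_pos: [0.6569, 0.1998, 0.2698]
orientation: [-179.5, -0.1, -55.0]
force: [0.7, 0.5, -1.7]
opening: 0.024
gripper_force: 30.0
{'clock': 6.45, 'tool_pos': [0.657, 0.2, 0.27], 'orientation': [-179.536, -0.091, -54.975], 'force': [0.699, 0.536, -1.65], 'moment': [0.092, -0.02, 0.036], 'opening': 0.024, 'gripper_force': 29.995}
plan turn 0.0 j6+ 0.0 shift mm [333.9 228.8   5.8]
plan turn -3.141 j6+ -180.0 shift mm [-333.9 -228.8    5.8]
  now [0.6569 0.1998 0.2698] [-1.795e+02 -1.000e-01 -5.500e+01] j [ 33.  20.   6.   0. -75.   2.] t 6.5
```

The fingers were still closing as the lift began, so the grip may sit high on the handle. I check before going on.

```bash
python3 - <<'E'
from h import *
im=eyes.snapshot("scene"); m=eyes.camera_model("scene")
c=cv2.resize(im[100:330,280:480],None,fx=2.6,fy=2.6,interpolation=cv2.INTER_CUBIC); cv2.imwrite("pics/s1.png",c)
for z in (.264,.2,.15,.1,.08): print(z,(proj([[.657,.2,z]],m)[0]-[280,100])*2.6)
st()
E
```

```text
0.264 [290.34716582 297.54628697]
0.2 [275.86407856 355.49515424]
0.15 [265.99615449 394.7498102 ]
0.1 [257.18281014 429.65445077]
0.08 [253.91667749 442.55279922]
{'clock': 6.5, 'tool_pos': [0.656, 0.199, 0.267], 'orientation': [-179.776, -0.009, -54.998], 'force': [0.192, 0.086, -2.434], 'moment': [0.052, 0.115, -0.014], 'opening': 0.024, 'gripper_force': 29.995}
```

View pics/s1.png

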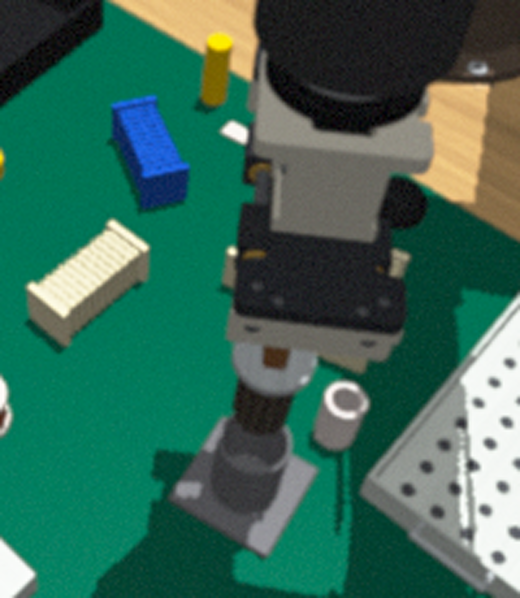

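The collar sits at about crop (275,362), which puts the TCP about 145 mm above the bristle end, so the hold is good. Next I raise the brush a little and cross to the pot.

```bash
python3 -m crank '[0,0,0,0,0,-30,0, 0,0,0,47.7,32.7,0,0, 0,0,0,47.7,32.7,0,0, 0,0,0,47.7,32.7,0,0, 0,0,0,47.7,32.7,0,0]'
python3 -m crank '[0,0,0,47.7,32.7,0,0, 0,0,0,47.7,32.7,0,0, 0,0,0,47.7,32.7,0,0, 0,0,0,0,0,0,0, 0,0,0,0,0,0,0]'
python3 - <<'E'
from h import *
st(); plan(.662,-.205,.17,-55)
im=eyes.snapshot("scene"); m=eyes.camera_model("scene")
c=cv2.resize(im[60:230,170:350],None,fx=3,fy=3,interpolation=cv2.INTER_CUBIC); cv2.imwrite("pics/s2.png",c)
for z in (.1,.12,.15,.2): print(z,(proj([[.662,-.205,z]],m)[0]-[170,60])*3)
E
```

```text
clock: 7.12
tool_pos: [0.6563, -0.0338, 0.2928]
orientation: [179.9, 0.1, -55.0]
force: [1.9, -0.1, -1.5]
opening: 0.0241
gripper_force: 3.0
clock: 7.75
tool_pos: [0.6584, -0.2059, 0.2928]
orientation: [179.9, 0.1, -55.1]
force: [-0.1, 0.2, -0.4]
opening: 0.0242
gripper_force: 30.0
{'clock': 7.75, 'tool_pos': [0.658, -0.206, 0.293], 'orientation': [179.902, 0.113, -55.06], 'force': [-0.123, 0.213, -0.384], 'moment': [0.092, -0.045, 0.028], 'opening': 0.024, 'gripper_force': 30.0}
plan turn -0.001 j6+ -0.1 shift mm [  1.4  -3.5 122.8]
plan turn 3.141 j6+ 179.9 shift mm [ -1.4   3.5 122.8]
  now [ 0.6584 -0.2059  0.2928] [ 1.799e+02  1.000e-01 -5.510e+01] j [ -1.  20.   9.  -0. -79.  36.] t 7.8
0.1 [219.99595588 305.4090446 ]
0.12 [215.9162661  287.45270545]
0.15 [209.53789711 259.31824777]
0.2 [198.16137396 208.95038983]
```

View pics/s2.png

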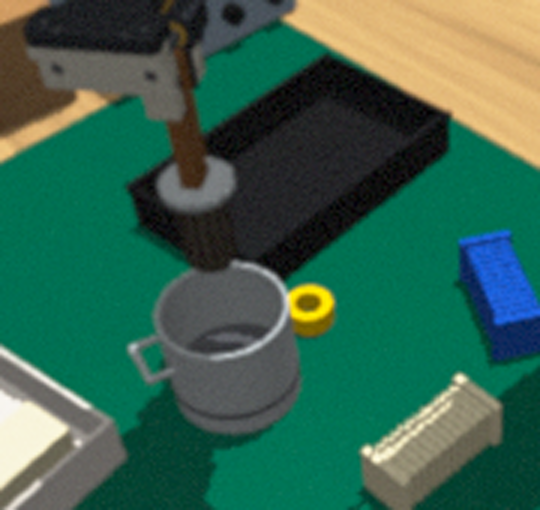

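The bristles hang over the pot mouth at crop (213,262), still firmly held. Next they go down inside.

```bash
python3 -m crank '[0,0,0,1.4,-3.5,30,0, 0,0,0,0,0,40,0, 0,0,0,0,0,40,0, 0,0,0,0,0,10,0, 0,0,0,0,0,0,0]'
python3 -m crank '[0,0,0,0,0,5,0, 0,0,0,0,0,5,0, 0,0,0,0,0,0,0]'
python3 -m crank '[0,0,0,0,0,4,0, 0,0,0,0,0,0,0]'
python3 -m crank '[0,0,0,0,0,3,0, 0,0,0,0,0,0,0]'
```

```text
clock: 8.43
tool_pos: [0.6629, -0.2041, 0.1748]
orientation: [180.0, -0.0, -54.9]
force: [0.1, -0.0, -0.5]
opening: 0.0239
gripper_force: 30.0
clock: 8.8
tool_pos: [0.6625, -0.2049, 0.1647]
orientation: [-180.0, -0.0, -55.0]
force: [0.1, -0.1, -1.2]
opening: 0.0238
gripper_force: 30.0
clock: 9.05
tool_pos: [0.6624, -0.2049, 0.1602]
orientation: [180.0, 0.0, -55.0]
force: [-0.3, 0.1, -1.4]
opening: 0.0238
gripper_force: 30.0
clock: 9.3
tool_pos: [0.6624, -0.2048, 0.1572]
orientation: [180.0, 0.0, -55.0]
force: [0.2, 0.3, -1.6]
opening: 0.0241
gripper_force: 30.0
```

```bash
for i in 1; do python3 -m crank '[0,0,0,0,0,3,0, 0,0,0,0,0,0,0]'; python3 -m crank '[0,0,0,0,0,3,0, 0,0,0,0,0,0,0]';  python3 -m crank '[0,0,0,0,0,2,0, 0,0,0,0,0,0,0]';  python3 -m crank '[0,0,0,0,0,2,0, 0,0,0,0,0,0,0]'; done | grep -E 'tool_pos|^force'
```

```text
tool_pos: [0.6625, -0.2048, 0.1542]
force: [-0.3, 0.3, -0.4]
tool_pos: [0.6624, -0.2048, 0.1512]
force: [0.9, 0.3, -0.7]
tool_pos: [0.6625, -0.2048, 0.1494]
force: [0.3, 0.4, -1.1]
tool_pos: [0.663, -0.2051, 0.149]
force: [-0.9, 1.2, 4.8]
```

The bristles touch the floor at TCP z of about 0.149, with 4.8 N of contact force. I press lightly and then do the remaining strokes.

```bash
(python3 -m crank '[0,0,0,0,0,1,0, 0,0,0,0,0,0,0, 0,0,0,0,0,0,0]'
python3 -m crank '[0,0,0,0,0,-40,0, 0,0,0,0,0,-40,0, 0,0,0,0,0,0,0]'
python3 -m crank '[0,0,0,0,0,35,0, 0,0,0,0,0,35,0, 0,0,0,0,0,6,0, 0,0,0,0,0,4,0, 0,0,0,0,0,0,0]'
python3 -m crank '[0,0,0,0,0,1,0, 0,0,0,0,0,0,0]') | grep -E 'clock|tool_pos|^force|opening'
```

```text
clock: 10.68
tool_pos: [0.6631, -0.2053, 0.1489]
force: [-3.1, 1.0, 10.8]
opening: 0.0238
clock: 11.05
tool_pos: [0.6646, -0.2053, 0.231]
force: [1.0, 0.4, -1.5]
opening: 0.0239
clock: 11.68
tool_pos: [0.6629, -0.2056, 0.1485]
force: [-2.2, -1.9, 6.4]
opening: 0.0241
clock: 11.92
tool_pos: [0.663, -0.2058, 0.1485]
force: [-3.9, -0.8, 10.1]
opening: 0.0239
```

Both touches reached the floor. I do the third stroke and then lift out.

```bash
(python3 -m crank '[0,0,0,0,0,-40,0, 0,0,0,0,0,-40,0, 0,0,0,0,0,0,0]'
python3 -m crank '[0,0,0,0,0,35,0, 0,0,0,0,0,35,0, 0,0,0,0,0,6,0, 0,0,0,0,0,4,0, 0,0,0,0,0,0,0]'
python3 -m crank '[0,0,0,0,0,1,0, 0,0,0,0,0,0,0]'
python3 -m crank '[0,0,0,0,0,-40,0, 0,0,0,0,0,-55,0, 0,0,0,0,0,-55,0, 0,0,0,0,0,0,0]') | grep -E 'clock|tool_pos|^force|opening'
python3 - <<'E'
from h import *
plan(.6545,.199,.3,-55)
E
```

```text
clock: 12.3
tool_pos: [0.6646, -0.2053, 0.2304]
force: [0.2, -0.9, -1.4]
opening: 0.024
clock: 12.92
tool_pos: [0.6624, -0.2057, 0.148]
force: [-4.2, -1.1, 10.2]
opening: 0.0236
clock: 13.18
tool_pos: [0.6627, -0.2059, 0.148]
force: [-5.4, 0.2, 14.1]
opening: 0.0238
clock: 13.68
tool_pos: [0.6646, -0.2055, 0.3011]
force: [-0.6, 0.6, -2.4]
opening: 0.0239
plan turn 0.0 j6+ 0.0 shift mm [-337.2 -223.7    1.1]
plan turn -3.141 j6+ -180.0 shift mm [337.2 223.7   1.1]
  now [ 0.6646 -0.2055  0.3011] [-179.6   -0.4  -55. ] j [ -1.  20.  10.   0. -79.  36.] t 13.7
```

```bash
(python3 -m crank '[0,0,0,-48,-32,0,0, 0,0,0,-48,-32,0,0, 0,0,0,-48,-32,0,0, 0,0,0,-48,-32,0,0, 0,0,0,-48,-32,0,0]'
python3 -m crank '[0,0,0,-48,-32,0,0, 0,0,0,-49,-31.5,0,0, 0,0,0,0,0,0,0, 0,0,0,0,0,0,0]')| grep -E 'clock|tool_pos|gripper'
python3 - <<'E'
from h import *
plan(.6545,.199,.3,-55)
im=eyes.snapshot("scene"); m=eyes.camera_model("scene")
x0,y0=320,170
c=cv2.resize(im[y0:y0+150,x0:x0+120],None,fx=4,fy=4,interpolation=cv2.INTER_CUBIC)
o=get_obs()["tool_pos"]; zb=o[2]-.144
def dr(P,col):
    cv2.polylines(c,[((proj(P,m)-[x0,y0]+.5)*4).astype(np.int32)],True,col,1)
a=np.linspace(0,2*np.pi,40)
def ring(r,z,xy): return np.c_[xy[0]+r*np.cos(a),xy[1]+r*np.sin(a),0*a+z]
dr(ring(.027,zb+.074,o),(0,0,255)); dr(ring(.018,zb,o),(0,255,255)); dr(ring(.028,.08,(.6545,.199)),(255,0,255))
cv2.imwrite("pics/s3.png",c)
E
```

```text
clock: 14.3
tool_pos: [0.6553, 0.0853, 0.294]
gripper_force: 30.0
clock: 14.8
tool_pos: [0.6519, 0.1996, 0.2938]
gripper_force: 30.0
plan turn 0.001 j6+ 0.1 shift mm [ 2.  -1.8 -6.2]
plan turn -3.141 j6+ -179.9 shift mm [-2.   1.8 -6.2]
  now [0.6519 0.1996 0.2938] [179.9   0.  -54.9] j [ 33.  20.   8.  -0. -78.   2.] t 14.8
```

View pics/s3.png

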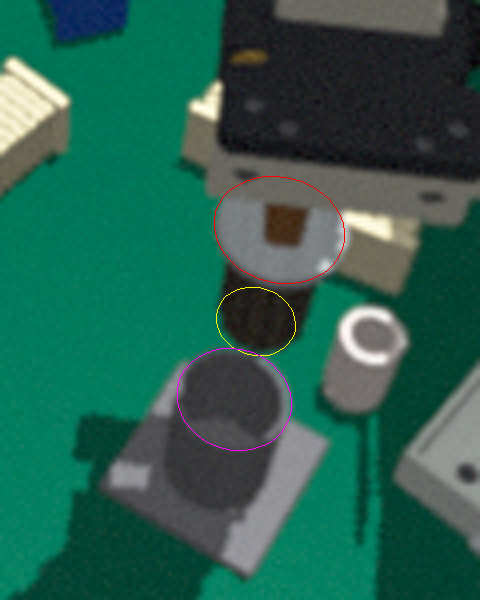

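The overlay shows the collar where expected. The bristle end is about 1.5 px (about 3 mm) to the image right, at (263,318), so I correct for that. The tube rim fits the magenta ring.

```bash
(python3 -m crank '[0,0,0,0,0,20,0, 0,0,0,0,0,20,0, 0,0,0,0,0,0,0, 0,0,0,0,0,0,0]')| grep -E 'tool_pos|gripper|force'
python3 - <<'E'
from h import *
plan(.656,.1978,.2,-55)
E
```

```text
tool_pos: [0.6529, 0.1986, 0.2556]
force: [0.4, -0.1, 0.2]
gripper_force: 30.0
plan turn -0.001 j6+ -0.1 shift mm [ 2.4 -2.1 55.6]
plan turn 3.141 j6+ 179.9 shift mm [-2.4  2.1 55.6]
  now [0.6529 0.1986 0.2556] [-179.9   -0.   -55.1] j [ 33.  20.   4.   0. -74.   2.] t 15.3
```

```bash
(python3 -m crank '[0,0,0,2.4,-2.1,10,0, 0,0,0,0,0,15,0, 0,0,0,0,0,10,0, 0,0,0,0,0,0,0]'
python3 -m crank '[0,0,0,0,0,10,0, 0,0,0,0,0,0,0]'
python3 -m crank '[0,0,0,0,0,10,0, 0,0,0,0,0,10,0, 0,0,0,0,0,0,0]')| grep -E 'tool_pos|^force'
python3 - <<'E'
from h import *
st()
E
```

```text
tool_pos: [0.6548, 0.1984, 0.218]
force: [-0.1, -0.4, -1.4]
tool_pos: [0.655, 0.1986, 0.2086]
force: [0.4, 0.5, -1.4]
tool_pos: [0.6548, 0.1984, 0.1881]
force: [0.1, -0.1, -0.9]
{'clock': 16.475, 'tool_pos': [0.655, 0.198, 0.188], 'orientation': [179.873, 0.021, -55.001], 'force': [0.072, -0.053, -0.933], 'moment': [0.089, -0.04, -0.015], 'opening': 0.024, 'gripper_force': 29.991}
```

The brush is inside the tube with no side force. I continue down to the collar seat.

```bash
(python3 -m crank '[0,0,0,0,0,12,0, 0,0,0,0,0,12,0, 0,0,0,0,0,0,0]'
python3 -m crank '[0,0,0,0,0,3,0, 0,0,0,0,0,0,0]'
python3 -m crank '[0,0,0,0,0,3,0, 0,0,0,0,0,0,0]'
python3 -m crank '[0,0,0,0,0,2,0, 0,0,0,0,0,0,0]')| grep -E 'tool_pos|^force'
```

```text
tool_pos: [0.6546, 0.1983, 0.1638]
force: [-0.2, -0.2, -1.4]
tool_pos: [0.6555, 0.1987, 0.1626]
force: [0.0, 0.3, -0.8]
tool_pos: [0.6553, 0.1986, 0.1594]
force: [-0.2, 0.2, -1.4]
tool_pos: [0.6554, 0.1986, 0.1574]
force: [-0.0, 0.2, -1.0]
```

```bash
(python3 -m crank '[0,0,0,0,0,1.5,0, 0,0,0,0,0,0,0]'
python3 -m crank '[0,0,0,0,0,1.5,0, 0,0,0,0,0,0,0]'
python3 -m crank '[0,0,0,0,0,1,0, 0,0,0,0,0,0,0]')| grep -E 'tool_pos|^force'
```

```text
tool_pos: [0.6554, 0.1986, 0.1559]
force: [0.3, 1.0, -0.7]
tool_pos: [0.6556, 0.1987, 0.1552]
force: [-1.9, 0.1, 3.2]
tool_pos: [0.6556, 0.1987, 0.1551]
force: [-3.3, -0.2, 9.1]
```

The brush is seated, so I release it, rise and re-measure the cartridges.

```bash
(python3 -m crank '[0,0,0,0,0,-1,0, 0,0,0,0,0,0,0.6, 0,0,0,0,0,0,0.6, 0,0,0,0,0,0,0.6, 0,0,0,0,0,0,0.6]'
python3 -m crank '[0,0,0,0,0,-20,0.7, 0,0,0,0,0,-40,0.7, 0,0,0,0,0,-50,0.7, 0,0,0,0,0,-40,0.7, 0,0,0,0,0,0,0.7]')| grep -E 'tool_pos|^force|opening'
python3 - <<'E'
from h import *
carts("scene"); carts("top")
im=eyes.snapshot("top"); m=eyes.camera_model("top")
for d in spotter.outline_of("top","dip_tray")[:1]: print(np.array(d["rect"],int),*map(float,fit(d["region"],m,box(.28,.168,0,.032),.016)))
im=eyes.snapshot("wrist"); cv2.imwrite("pics/w2.png",im); plan(.449,.169,.15,16.6+90)
E
```

```text
tool_pos: [0.6554, 0.1986, 0.1543]
force: [0.2, 0.2, 0.5]
opening: 0.0518
tool_pos: [0.657, 0.1991, 0.309]
force: [0.0, -0.2, -1.0]
opening: 0.0613
cart 0.97 [323, 138, 27, 41] [159  71  21] (np.float64(0.4405), np.float64(-0.1012), np.float64(58.6), np.float64(0.803))
cart 0.56 [402, 217, 22, 24] [121 145 149] (np.float64(0.4535), np.float64(0.1663), np.float64(18.7), np.float64(0.389))
cart 0.43 [366, 195, 2, 13] [102 123 125] (np.float64(0.4671), np.float64(0.0354), np.float64(32.3), np.float64(0.044))
cart 0.97 [338, 253, 51, 41] [183 119  75] (np.float64(0.4416), np.float64(-0.1002), np.float64(61.8), np.float64(0.864))
cart 0.94 [278, 245, 31, 48] [194 213 213] (np.float64(0.4494), np.float64(0.0622), np.float64(13.4), np.float64(0.823))
cart 0.73 [231, 246, 31, 46] [141 160 161] (np.float64(0.4533), np.float64(0.1692), np.float64(15.6), np.float64(0.823))
cart 0.66 [322, 179, 20, 50] [190 210 210] (np.float64(0.6045), np.float64(-0.0253), np.float64(-1.8), np.float64(0.824))
cart 0.24 [432, 203, 95, 130] [53 54 51] (np.float64(0.409), np.float64(-0.4117), np.float64(18.7), np.float64(0.146))
[126 197  77 140] 0.4556 0.3576 0.2 0.962
plan turn -2.82 j6+ -161.6 shift mm [  30.6 -206.   153.3]
plan turn 0.321 j6+ 18.4 shift mm [-30.6 206.  153.3]
  now [0.6551 0.1985 0.3033] [179.9   0.  -55. ] j [ 33.  20.   9.  -0. -80.   2.] t 19.9
```

View pics/w2.png

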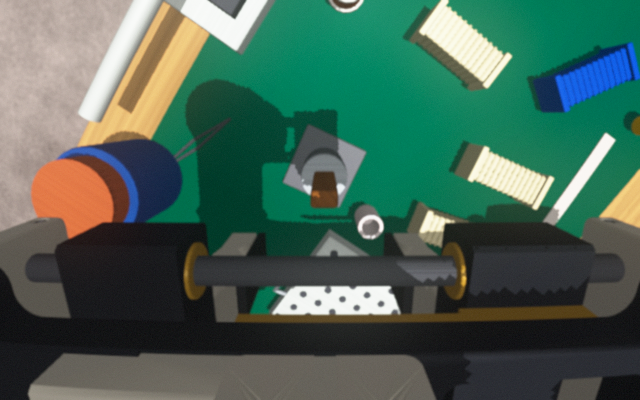

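The brush stands home and upright at (323,190), and the other things have not moved. First cartridge: A at (0.452, 0.169), yaw 16°.

```bash
sed -i 's/"j6+",round(t,1)/"dj6",round(-t,1)/' h.py
(python3 -m crank '[0,0,0.17,0,0,0,0.9, 0,0,0.18,0,0,0,0.9, 0,0,0.18,0,0,0,0.9, 0,0,0.18,0,0,0,0.9, 0,0,0.18,0,0,0,0.9]'
python3 -m crank '[0,0,0.17,0,0,0,0.9, 0,0,0.17,0,0,0,0.9, 0,0,0.17,0,0,0,0.9, 0,0,0.17,0,0,0,0.9, 0,0,0.17,0,0,0,0.9]'
python3 -m crank '[0,0,0.16,0,0,0,0.9, 0,0,0,0,0,0,0.9]' )| grep -E 'tool_pos|orient'
python3 - <<'E'
from h import *
plan(.452,.169,.11,-163.7)
E
```

```text
tool_pos: [0.6553, 0.1986, 0.3038]
orientation: [180.0, -0.1, -106.3]
tool_pos: [0.6553, 0.1986, 0.3038]
orientation: [-180.0, -0.1, -155.0]
tool_pos: [0.6553, 0.1986, 0.3039]
orientation: [-180.0, -0.1, -163.8]
plan turn -0.002 dj6 0.1 shift mm [203.5  28.6 193.9]
plan turn 3.14 dj6 -179.9 shift mm [-203.5  -28.6  193.9]
  now [0.6553 0.1986 0.3039] [-1.800e+02 -1.000e-01 -1.638e+02] j [  33.   20.    9.   -0.  -80. -107.] t 21.4
```

```bash

(python3 -m crank '[0,0,0,51,7.2,0,0.9, 0,0,0,51,7.2,0,0.9, 0,0,0,51,7.2,0,0.9, 0,0,0,51,7,40,0.9, 0,0,0,0,0,40,0.9]'
python3 -m crank '[0,0,0,0,0,0,0.9, 0,0,0,0,0,0,0.9]' )| grep -E 'tool_pos|orient'
cat >> h.py <<'E'
def wcart(save=None):
    im=eyes.snapshot("wrist"); m=eyes.camera_model("wrist")
    if save: cv2.imwrite(save,im)
    for d in spotter.outline_of("wrist","cart_1")[:4]:
        print("w",round(d["p"],2),np.array(d["rect"],int),im[d["region"]].mean(0).astype(int),*map(float,fit(d["region"],m,CART,.024)))
E
python3 - <<'E'
from h import *
wcart("pics/w3.png"); plan(.452,.169,.01,-163.7)
E
```

```text
tool_pos: [0.4513, 0.1692, 0.2267]
orientation: [179.9, 0.2, -163.5]
tool_pos: [0.4548, 0.1702, 0.2276]
orientation: [-180.0, 0.1, -163.7]
w 0.97 [301 124  47 103] [186 215 218] 0.4518 0.1698 17.4 0.874
w 0.79 [208  93  54 106] [192 218 221] 0.4465 0.0654 12.1 0.847
w 0.69 [ 29  42 122 108] [174  73  14] 0.4388 -0.1002 62.1 0.859
w 0.65 [112 202  60  18] [119 146 148] 0.5801 -0.0475 -47.7 0.22
plan turn -0.002 dj6 0.1 shift mm [  3.2  -0.5 217.6]
plan turn 3.14 dj6 -179.9 shift mm [ -3.2   0.5 217.6]
  now [0.4549 0.1703 0.2276] [ 1.800e+02  1.000e-01 -1.638e+02] j [  44.    2.  -22.    0.  -65. -118.] t 22.4
```

View pics/w3.png

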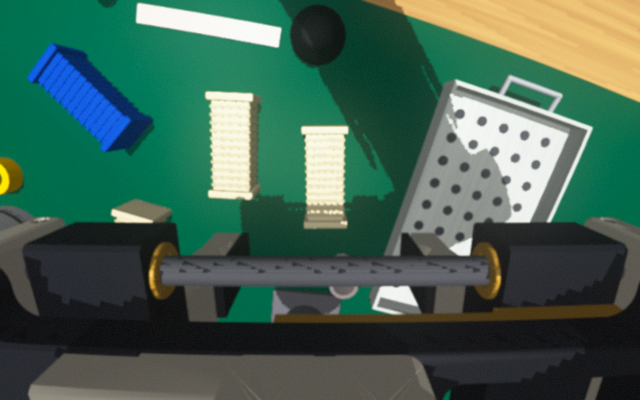

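Cartridge A is between the fingers at (325,175), and its fit agrees within 1 mm. Now I descend and grip.

```bash

(python3 -m crank '[0,0,0,3.2,-0.5,50,0.9, 0,0,0,0,0,50,0.9, 0,0,0,0,0,50,0.9, 0,0,0,0,0,40,0.9, 0,0,0,0,0,0,0.9]'
python3 -m crank '[0,0,0,0,0,15,0.9, 0,0,0,0,0,12,0.9, 0,0,0,0,0,0,0, 0,0,0,0,0,0,0, 0,0,0,0,0,0,0]'
python3 -m crank '[0,0,0,0,0,0,0, 0,0,0,0,0,0,0, 0,0,0,0,0,0,0, 0,0,0,0,0,0,0, 0,0,0,0,0,0,0]' )| grep -E 'tool_pos|orient|^force|opening|gripper'
python3 - <<'E'
from h import *
st()
E
```

```text
tool_pos: [0.45, 0.1674, 0.0345]
orientation: [-179.9, -0.3, -163.9]
force: [0.1, -0.4, 0.7]
opening: 0.0785
gripper_force: 0.0
tool_pos: [0.4511, 0.1687, 0.0099]
orientation: [180.0, 0.1, -163.8]
force: [0.4, 0.5, -0.2]
opening: 0.0541
gripper_force: 0.0
tool_pos: [0.4509, 0.1686, 0.0095]
orientation: [180.0, 0.0, -163.8]
force: [-1.7, 0.7, 5.5]
opening: 0.04
gripper_force: 30.0
{'clock': 24.3, 'tool_pos': [0.451, 0.169, 0.01], 'orientation': [179.989, 0.029, -163.838], 'force': [-1.746, 0.685, 5.53], 'moment': [0.419, 0.497, -0.013], 'opening': 0.04, 'gripper_force': 29.977}
```

```bash

python3 -m crank '[0,0,0,0,0,-30,0, 0,0,0,0,0,-50,0, 0,0,0,0,0,-50,0, 0,0,0,0,0,-20,0, 0,0,0,0,0,0,0]' | tail -3
python3 -m crank '[0,0.15,0,0,0,0,0, 0,0.15,0,0,0,0,0, 0,0.15,0,0,0,0,0, 0,0,0,0,0,0,0, 0,0,0,0,0,0,0]' |grep orie
python3 -m crank '[0,0,0,0,0,0,0, 0,0,0,0,0,0,0, 0,0,0,0,0,0,0]'  |grep orie
python3 -m crank '[0,-0.15,0,0,0,0,0, 0,-0.15,0,0,0,0,0, 0,-0.15,0,0,0,0,0, 0,0,0,0,0,0,0, 0,0,0,0,0,0,0]' | tail -3
for i in 1 2 3 ; do python3 -m crank '[0,0,0,0,0,0,0]' >/dev/null; python3 -c "from h import *; st()"; done
```

```text
force: [-0.2, 0.1, -6.7]
opening: 0.0399
gripper_force: 30.0
orientation: [-179.9, -25.9, -163.9]
orientation: [180.0, -25.7, -163.8]
force: [0.4, -0.1, -4.9]
opening: 0.0398
gripper_force: 30.0
{'clock': 26.675, 'tool_pos': [0.451, 0.169, 0.159], 'orientation': [179.994, -0.018, -163.867], 'force': [0.289, 0.156, -4.268], 'moment': [0.015, -0.137, -0.009], 'opening': 0.04, 'gripper_force': 29.982}
{'clock': 26.8, 'tool_pos': [0.451, 0.169, 0.159], 'orientation': [-179.982, -0.057, -163.887], 'force': [0.566, -0.1, -4.294], 'moment': [0.031, -0.107, 0.024], 'opening': 0.04, 'gripper_force': 29.982}
{'clock': 26.925, 'tool_pos': [0.451, 0.168, 0.159], 'orientation': [-179.975, -0.064, -163.882], 'force': [0.148, 0.318, -4.801], 'moment': [0.014, -0.091, 0.008], 'opening': 0.04, 'gripper_force': 29.982}
```

```bash

python3 -m crank '[0,-0.15,0,0,0,0,0, 0,-0.15,0,0,0,0,0, 0,-0.15,0,0,0,0,0, 0,0,0,0,0,0,0, 0,0,0,0,0,0,0]' |grep orie
python3 -m crank '[0,0,0,0,0,0,0, 0,0,0,0,0,0,0, 0,0,0,0,0,0,0]'  |grep orie
python3 -m crank '[0,0.15,0,0,0,0,0, 0,0.15,0,0,0,0,0, 0,0.15,0,0,0,0,0, 0,0,0,0,0,0,0, 0,0,0,0,0,0,0]' | tail -3
for i in 1 2 3 ; do python3 -m crank '[0,0,0,0,0,0,0]' >/dev/null; python3 -c "from h import *; st()"; done
```

```text
orientation: [179.9, 24.2, -163.9]
orientation: [179.9, 24.3, -163.9]
force: [-0.1, -0.3, -4.4]
opening: 0.04
gripper_force: 30.0
{'clock': 28.675, 'tool_pos': [0.462, 0.164, 0.171], 'orientation': [-179.619, 0.546, -164.238], 'force': [0.281, -0.983, -4.93], 'moment': [0.118, -0.079, -0.021], 'opening': 0.04, 'gripper_force': 29.994}
{'clock': 28.8, 'tool_pos': [0.462, 0.164, 0.172], 'orientation': [-179.648, 0.59, -164.219], 'force': [0.962, -0.355, -4.295], 'moment': [0.127, -0.197, -0.046], 'opening': 0.04, 'gripper_force': 29.994}
{'clock': 28.925, 'tool_pos': [0.463, 0.164, 0.172], 'orientation': [-179.656, 0.585, -164.226], 'force': [0.596, 0.452, -4.114], 'moment': [0.132, -0.178, 0.035], 'opening': 0.04, 'gripper_force': 29.994}
```

The difference is about 0.07, which is unclear, and the second tilt ran near the reach limit. I repeat in a roomier pose with more samples.

```bash
cat >> h.py <<'E'
def mom():
    o=get_obs(); R=Rn.from_euler("xyz",o["orientation"],degrees=True).as_matrix()
    print("M tool",np.round(R.T@o["moment"],3),"F",np.round(o["force"],1),np.round(o["tool_pos"],3),np.round(o["orientation"],1),round(o["opening"],4),"t",round(o["clock"],1))
E
python3 -m crank '[0,0,0,-11,-25,0,0, 0,0,0,-22,-50,0,0, 0,0,0,-23,-49,0,0, 0,0,0,0,0,0,0, 0,0,0,0,0,0,0]' |grep -E 'tool_pos'
python3 -m crank '[0,0.15,0,0,0,0,0, 0,0.15,0,0,0,0,0, 0,0.15,0,0,0,0,0, 0,0,0,0,0,0,0, 0,0,0,0,0,0,0]' >/dev/null
python3 -m crank '[0,0,0,0,0,0,0, 0,0,0,0,0,0,0, 0,0,0,0,0,0,0]'  >/dev/null; python3 -c "from h import *; mom()"
python3 -m crank '[0,-0.15,0,0,0,0,0, 0,-0.15,0,0,0,0,0, 0,-0.15,0,0,0,0,0, 0,0,0,0,0,0,0, 0,0,0,0,0,0,0]' >/dev/null
python3 -m crank '[0,0,0,0,0,0,0]'  >/dev/null;
for i in 1 2 3 4 5 ; do python3 -m crank '[0,0,0,0,0,0,0]' >/dev/null; python3 -c "from h import *; mom()"; done
python3 -m crank '[0,-0.15,0,0,0,0,0, 0,-0.15,0,0,0,0,0, 0,-0.15,0,0,0,0,0, 0,0,0,0,0,0,0, 0,0,0,0,0,0,0]' >/dev/null
python3 -m crank '[0,0,0,0,0,0,0, 0,0,0,0,0,0,0, 0,0,0,0,0,0,0]'  >/dev/null;  python3 -c "from h import *; mom()"
python3 -m crank '[0,0.15,0,0,0,0,0, 0,0.15,0,0,0,0,0, 0,0.15,0,0,0,0,0, 0,0,0,0,0,0,0, 0,0,0,0,0,0,0]' >/dev/null
python3 -m crank '[0,0,0,0,0,0,0]'  >/dev/null;
for i in 1 2 3 4 5 ; do python3 -m crank '[0,0,0,0,0,0,0]' >/dev/null; python3 -c "from h import *; mom()"; done
```

```text
tool_pos: [0.5501, 0.0597, 0.1728]
M tool [-0.079 -2.249  0.018] F [-0.  -0.8 -5.2] [0.55  0.06  0.174] [-179.6  -25.1 -164.4] 0.0396 t 30.6
M tool [ 0.004 -0.034 -0.008] F [ 0.4 -0.9 -4.2] [0.551 0.06  0.172] [-179.6    0.5 -164.3] 0.0399 t 31.4
M tool [-0.108 -0.029  0.035] F [-0.  -0.5 -4.6] [0.551 0.06  0.172] [-179.6    0.5 -164.3] 0.0398 t 31.6
M tool [-0.125 -0.047  0.011] F [ 0.4 -0.7 -3.2] [0.55  0.06  0.173] [-179.6    0.5 -164.3] 0.0394 t 31.7
M tool [-0.051 -0.035 -0.012] F [-0.2 -1.2 -5.1] [0.55  0.06  0.173] [-179.6    0.5 -164.3] 0.0398 t 31.8
M tool [-0.002 -0.051  0.029] F [-0.6  0.1 -4.8] [0.55  0.06  0.173] [-179.6    0.5 -164.3] 0.0397 t 31.9
M tool [-0.044  2.041  0.004] F [ 0.8 -0.  -5. ] [0.551 0.06  0.173] [-179.6   26.3 -164.1] 0.0399 t 32.9
M tool [-0.038 -0.131 -0.027] F [-0.2  0.4 -4.2] [0.55  0.06  0.174] [-179.6    0.6 -164.2] 0.0396 t 33.8
M tool [-0.022 -0.191 -0.034] F [-0.7 -0.5 -4.4] [0.55  0.06  0.173] [-179.6    0.6 -164.2] 0.0397 t 33.9
M tool [-0.109 -0.135 -0.032] F [-1.1  0.4 -4.1] [0.55  0.06  0.173] [-179.6    0.6 -164.2] 0.0397 t 34.0
M tool [-0.127 -0.193  0.021] F [ 0.7  0.2 -4.5] [0.55  0.06  0.173] [-179.6    0.5 -164.3] 0.0399 t 34.2
M tool [-0.011 -0.226 -0.016] F [-0.2 -0.2 -4.8] [0.55  0.06  0.173] [-179.6    0.5 -164.3] 0.0395 t 34.3
```

After one tilt the moment averages −0.039, after the other −0.175. The difference of 0.136 N m means A is a rattler, so it goes to the bin. I turn and travel.

```bash

(python3 -m crank '[0,0,-0.173,0,0,0,0, 0,0,-0.173,0,0,0,0, 0,0,-0.173,0,0,0,0, 0,0,-0.173,0,0,0,0, 0,0,-0.173,0,0,0,0]'
python3 -m crank '[0,0,-0.173,0,0,0,0, 0,0,-0.173,0,0,0,0, 0,0,-0.173,0,0,0,0, 0,0,0,0,0,0,0]') |grep -E 'tool_pos|orient'
python3 -c "
from h import *
plan(.530,-.364,.08,-85); mom()"
```

```text
tool_pos: [0.5504, 0.0601, 0.1729]
orientation: [-179.4, 0.1, -114.4]
tool_pos: [0.5504, 0.0601, 0.1729]
orientation: [-179.4, -0.3, -85.0]
plan turn -0.0 dj6 0.0 shift mm [420.7  57.3  92.9]
plan turn 3.141 dj6 -180.0 shift mm [-420.7  -57.3   92.9]
  now [0.5504 0.0601 0.1729] [-179.4   -0.3  -85. ] j [ 27.  11. -20.   1. -58. -22.] t 35.4
M tool [ 0.017 -0.109  0.011] F [-1.1 -1.  -2.7] [0.55  0.06  0.173] [-179.4   -0.3  -85. ] 0.0395 t 35.4
```

```bash

(python3 -m crank '[-0.01,-0.005,0,40,5.5,0,0, 0,0,0,60,8.2,0,0, 0,0,0,60,8.2,0,0, 0,0,0,60,8.2,0,0, 0,0,0,60,8.2,0,0]'
python3 -m crank '[0,0,0,60,8.2,0,0, 0,0,0,60,8.2,0,0, 0,0,0,20,2.7,0,0, 0,0,0,0,0,0,0]') |grep -E 'tool_pos|orient|grip'
python3 -c "
from h import *
plan(.530,-.364,.018,-85); mom()"
```

```text
tool_pos: [0.5367, -0.2241, 0.1731]
orientation: [-180.0, 0.0, -85.2]
gripper_force: 30.0
tool_pos: [0.5295, -0.3648, 0.1722]
orientation: [180.0, 0.1, -85.3]
gripper_force: 30.0
plan turn -0.005 dj6 0.3 shift mm [ -0.8  -0.6 154.2]
plan turn 3.136 dj6 -179.7 shift mm [  0.8   0.6 154.2]
  now [ 0.5295 -0.3648  0.1722] [ 1.80e+02  1.00e-01 -8.53e+01] j [-17.  20.  -8.  -0. -62.  22.] t 36.5
M tool [ 0.072 -0.186 -0.001] F [ 1.   1.  -4.8] [ 0.529 -0.365  0.172] [ 1.80e+02  1.00e-01 -8.53e+01] 0.0398 t 36.5
```

```bash

(python3 -m crank '[0,0,0,0,0,45,0, 0,0,0,0,0,45,0, 0,0,0,0,0,40,0, 0,0,0,0,0,12,0, 0,0,0,0,0,0,0]'
python3 -m crank '[0,0,0,0,0,8,0, 0,0,0,0,0,5,0, 0,0,0,0,0,0,0]'
python3 -m crank '[0,0,0,0,0,2.5,0, 0,0,0,0,0,0,0]'
python3 -m crank '[0,0,0,0,0,1,0, 0,0,0,0,0,0,0]') |grep -E 'tool_pos|orient|force'
```

```text
tool_pos: [0.5305, -0.3627, 0.0311]
orientation: [180.0, 0.0, -84.9]
force: [0.2, 1.2, -3.4]
gripper_force: 30.0
tool_pos: [0.5301, -0.3633, 0.0181]
orientation: [-180.0, 0.0, -85.0]
force: [-0.2, 0.4, -4.9]
gripper_force: 30.0
tool_pos: [0.5301, -0.3633, 0.0154]
orientation: [-180.0, 0.0, -85.0]
force: [-0.2, -0.7, -4.1]
gripper_force: 30.0
tool_pos: [0.5302, -0.3633, 0.0144]
orientation: [-180.0, 0.0, -85.0]
force: [0.0, 1.1, -4.7]
gripper_force: 30.0
```

Down the last millimetres, then release to a 53 mm opening, lift and look.

```bash

(python3 -m crank '[0,0,0,0,0,1,0, 0,0,0,0,0,0,0]'
python3 -m crank '[0,0,0,0,0,1,0, 0,0,0,0,0,0,0]'
python3 -m crank '[0,0,0,0,0,0,0.6, 0,0,0,0,0,0,0.6, 0,0,0,0,0,0,0.6, 0,0,0,0,0,0,0.6]'
python3 -m crank '[0,0,0,0,0,-20,0.6, 0,0,0,0,0,-50,0.6, 0,0,0,0,0,-60,0.6, 0,0,0,0,0,-60,0.9, 0,0,0,0,0,0,0.9]') |grep -E 'tool_pos|force|openi'
python3 -c "
from h import *
im=eyes.snapshot('wrist'); cv2.imwrite('pics/w4.png',im)
carts('top'); plan(.4485,.063,.2,-166)"
```

```text
tool_pos: [0.5303, -0.3633, 0.0136]
force: [-0.6, 0.5, -3.0]
opening: 0.0399
gripper_force: 30.0
tool_pos: [0.5303, -0.3633, 0.0136]
force: [-2.5, 2.4, 6.4]
opening: 0.0396
gripper_force: 30.0
tool_pos: [0.5303, -0.3633, 0.0124]
force: [0.2, 0.8, -0.7]
opening: 0.0525
gripper_force: 0.0
tool_pos: [0.5329, -0.3648, 0.2088]
force: [0.2, -0.2, -1.0]
opening: 0.0674
gripper_force: 0.0
cart 0.87 [341, 253, 48, 39] [141  87  55] (np.float64(0.4424), np.float64(-0.1001), np.float64(62.1), np.float64(0.824))
cart 0.84 [319, 177, 25, 48] [185 205 204] (np.float64(0.606), np.float64(-0.0268), np.float64(-0.8), np.float64(0.906))
cart 0.66 [292, 249, 32, 49] [177 196 196] (np.float64(0.4427), np.float64(0.0263), np.float64(13.6), np.float64(0.856))
cart 0.42 [214, 160, 43, 47] [124 125 120] (np.float64(0.6431), np.float64(0.1877), np.float64(-43.3), np.float64(0.538))
plan turn 1.414 dj6 -81.0 shift mm [-24.3 433.    1.8]
plan turn -1.727 dj6 99.0 shift mm [  24.3 -433.     1.8]
  now [ 0.5297 -0.363   0.2018] [ 1.8e+02  1.0e-01 -8.5e+01] j [-17.  18.  -6.  -0. -66.  22.] t 39.8
```

View pics/w4.png

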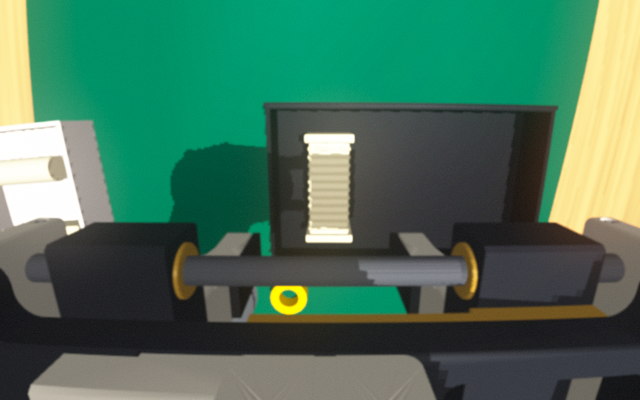

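A lies flat in the bin at (330,188). The knock moved cartridge B to (0.443, 0.026). Next is cartridge C at (0.606, −0.026).

```bash

(python3 -m crank '[0,0,0.167,0,0,0,0.9, 0,0,0.167,0,0,0,0.9, 0,0,0.167,0,0,0,0.9, 0,0,0.167,0,0,0,0.9, 0,0,0.167,0,0,0,0.9]'
python3 -m crank '[0,0,0.167,0,0,0,0.9, 0,0,0.167,0,0,0,0.9, 0,0,0.167,0,0,0,0.9, 0,0,0.167,0,0,0,0.9, 0,0,0.167,0,0,0,0.9]') |grep -E 'orient'
python3 -c "
from h import *
plan(.605,-.026,.225,179)"
```

```text
orientation: [179.8, -0.1, -133.1]
orientation: [179.9, -0.2, 179.0]
plan turn 0.001 dj6 -0.0 shift mm [-69.7 338.3 -24.8]
plan turn -3.141 dj6 180.0 shift mm [  69.7 -338.3  -24.8]
  now [ 0.5294 -0.363   0.2002] [179.9  -0.2 179. ] j [-17.  19.  -6.  -0. -66. -74.] t 41.1
```

```bash

(python3 -m crank '[0,0,0,-11,55,-4,0.9, 0,0,0,-12,57,-4,0.9, 0,0,0,-12,57,-4,0.9, 0,0,0,-12,57,-4,0.9, 0,0,0,-12,57,-4,0.9]'
python3 -m crank '[0,0,0,-11,55,-4,0.9, 0,0,0,0,0,0,0.9, 0,0,0,0,0,0,0.9]') |grep -E 'tool_pos|orient'
python3 -c "
from h import *
wcart(); plan(.605,-.026,.01,179)"
```

```text
tool_pos: [0.5917, -0.0792, 0.2209]
orientation: [180.0, -0.2, 179.4]
tool_pos: [0.6032, -0.0261, 0.225]
orientation: [-180.0, -0.1, 179.4]
w 0.89 [187   1 124  73] [214 102  31] 0.4382 -0.1009 58.4 0.888
w 0.71 [349   0  65  83] [197 221 222] 0.4397 0.0295 8.8 0.864
w 0.63 [ 1 91 81 56] [149 177 184] 0.5286 -0.3758 -85.0 0.914
w 0.6 [299 132  49 103] [184 212 216] 0.6041 -0.0259 -0.5 0.864
plan turn 0.005 dj6 -0.3 shift mm [ -1.6   1.1 215.6]
plan turn -3.136 dj6 179.7 shift mm [  1.6  -1.1 215.6]
  now [ 0.6034 -0.0271  0.2256] [-1.800e+02 -1.000e-01  1.793e+02] j [  16.   14.   -9.   -0.  -67. -107.] t 42.2
```

```bash

(python3 -m crank '[0,0,0,-1.6,0.8,50,0.9, 0,0,0,0,0,50,0.9, 0,0,0,0,0,50,0.9, 0,0,0,0,0,40,0.9, 0,0,0,0,0,0,0.9]'
python3 -m crank '[0,0,0,0,0,15,0.9, 0,0,0,0,0,10,0.9, 0,0,0,0,0,0,0, 0,0,0,0,0,0,0, 0,0,0,0,0,0,0]'
python3 -m crank '[0,0,0,0,0,0,0, 0,0,0,0,0,0,0, 0,0,0,0,0,0,0, 0,0,0,0,0,0,0, 0,0,0,0,0,0,0]'
python3 -m crank '[0,0,0,0,0,-30,0, 0,0,0,0,0,-50,0, 0,0,0,0,0,-50,0, 0,0,0,0,0,-30,0, 0,0,0,0,0,0,0]')| grep -E 'tool_pos|orient|^force|opening|gripper'
python3 -c "from h import *; mom()"
```

```text
tool_pos: [0.6028, -0.0272, 0.0335]
orientation: [-179.9, -0.4, 179.2]
force: [0.1, 0.5, 1.2]
opening: 0.0794
gripper_force: 0.0
tool_pos: [0.606, -0.0251, 0.0123]
orientation: [180.0, 0.1, 179.4]
force: [0.4, -0.6, 0.2]
opening: 0.0544
gripper_force: 0.0
tool_pos: [0.6057, -0.0253, 0.0119]
orientation: [180.0, 0.0, 179.4]
force: [-1.5, -0.6, 5.2]
opening: 0.0397
gripper_force: 30.0
tool_pos: [0.6064, -0.025, 0.1732]
orientation: [179.9, 0.2, 179.3]
force: [-0.1, -0.7, -7.0]
opening: 0.0398
gripper_force: 30.0
M tool [-0.022 -0.274 -0.044] F [-0.1 -0.7 -7. ] [ 0.606 -0.025  0.173] [179.9   0.2 179.3] 0.0398 t 44.7
```

Now the tilt test on C.

```bash

python3 -m crank '[0,0.15,0,0,0,0,0, 0,0.15,0,0,0,0,0, 0,0.15,0,0,0,0,0, 0,0,0,0,0,0,0, 0,0,0,0,0,0,0]' >/dev/null
python3 -m crank '[0,0,0,0,0,0,0, 0,0,0,0,0,0,0, 0,0,0,0,0,0,0]'  >/dev/null; python3 -c "from h import *; mom()"
python3 -m crank '[0,-0.15,0,0,0,0,0, 0,-0.15,0,0,0,0,0, 0,-0.15,0,0,0,0,0, 0,0,0,0,0,0,0, 0,0,0,0,0,0,0]' >/dev/null
python3 -m crank '[0,0,0,0,0,0,0]'  >/dev/null;
for i in 1 2 3 4 5 ; do python3 -m crank '[0,0,0,0,0,0,0]' >/dev/null; python3 -c "from h import *; mom()"; done
python3 -m crank '[0,-0.15,0,0,0,0,0, 0,-0.15,0,0,0,0,0, 0,-0.15,0,0,0,0,0, 0,0,0,0,0,0,0, 0,0,0,0,0,0,0]' >/dev/null
python3 -m crank '[0,0,0,0,0,0,0, 0,0,0,0,0,0,0, 0,0,0,0,0,0,0]'  >/dev/null;  python3 -c "from h import *; mom()"
python3 -m crank '[0,0.15,0,0,0,0,0, 0,0.15,0,0,0,0,0, 0,0.15,0,0,0,0,0, 0,0,0,0,0,0,0, 0,0,0,0,0,0,0]' >/dev/null
python3 -m crank '[0,0,0,0,0,0,0]'  >/dev/null;
for i in 1 2 3 4 5 ; do python3 -m crank '[0,0,0,0,0,0,0]' >/dev/null; python3 -c "from h import *; mom()"; done
```

```text
M tool [-0.056 -2.307 -0.049] F [-0.7 -0.5 -4.6] [ 0.605 -0.025  0.173] [179.9 -25.6 179.4] 0.0397 t 45.7
M tool [-0.061 -0.085 -0.039] F [ 0.1 -0.3 -4.1] [ 0.606 -0.025  0.171] [180.   -0.  179.3] 0.0398 t 46.5
M tool [-0.094 -0.131 -0.003] F [-0.6  0.2 -5.1] [ 0.606 -0.025  0.171] [180.   -0.  179.3] 0.04 t 46.7
M tool [-0.061 -0.079  0.017] F [ 0.3 -0.5 -5.4] [ 0.606 -0.025  0.171] [180.   -0.  179.4] 0.0398 t 46.8
M tool [-0.053 -0.099  0.023] F [ 0.2  0.  -4.2] [ 0.606 -0.025  0.171] [180.   -0.  179.4] 0.0403 t 46.9
M tool [ 0.038 -0.131  0.031] F [ 0.6 -0.7 -4. ] [ 0.606 -0.025  0.172] [180.    0.  179.4] 0.0397 t 47.0
M tool [-0.115  1.974 -0.009] F [ 0.7 -0.1 -5.7] [ 0.607 -0.027  0.172] [-179.8   25.4  179.3] 0.0397 t 48.0
M tool [-0.079 -0.277  0.025] F [-0.8 -0.2 -4.4] [ 0.606 -0.028  0.173] [-179.8   -0.3  179.2] 0.0402 t 48.9
M tool [-0.08  -0.187 -0.048] F [ 0.4 -0.9 -5. ] [ 0.606 -0.028  0.173] [-179.8   -0.3  179.2] 0.0398 t 49.0
M tool [-0.092 -0.291  0.013] F [ 0.9  0.6 -4.7] [ 0.607 -0.028  0.172] [-179.8   -0.3  179.2] 0.0396 t 49.2
M tool [-0.065 -0.246  0.023] F [ 0.3  0.2 -3.8] [ 0.607 -0.028  0.172] [-179.8   -0.3  179.2] 0.0397 t 49.3
M tool [-0.054 -0.239 -0.031] F [-0.   0.3 -4.8] [ 0.607 -0.028  0.172] [-179.8   -0.3  179.2] 0.0397 t 49.4
```

The difference is about 0.12 N m after the pitch correction, so C is also a rattler. It goes to the middle slot of the bin.

```bash

(python3 -m crank '[0,0,-0.167,0,0,0,0, 0,0,-0.167,0,0,0,0, 0,0,-0.167,0,0,0,0, 0,0,-0.167,0,0,0,0, 0,0,-0.167,0,0,0,0]'
python3 -m crank '[0,0,-0.167,0,0,0,0, 0,0,-0.167,0,0,0,0, 0,0,-0.167,0,0,0,0, 0,0,-0.167,0,0,0,0, 0,0,-0.167,0,0,0,0]') |grep -E 'orient'
python3 -c "
from h import *
plan(.4495,-.370,.018,-85); mom()"
```

```text
orientation: [179.9, -0.4, -132.7]
orientation: [179.6, -0.2, -84.8]
plan turn 0.003 dj6 -0.2 shift mm [327.1 186.4 154. ]
plan turn -3.139 dj6 179.8 shift mm [-327.1 -186.4  154. ]
  now [ 0.6067 -0.0279  0.172 ] [179.6  -0.2 -84.8] j [ 16.  17. -12.   0. -61. -11.] t 50.7
M tool [ 0.119 -0.156 -0.066] F [ 0.  -0.6 -5.2] [ 0.607 -0.028  0.172] [179.6  -0.2 -84.8] 0.0399 t 50.7
```

```bash

(python3 -m crank '[0.007,-0.004,0.003,31,19,0,0, 0,0,0,50,28,0,0, 0,0,0,50,28,0,0, 0,0,0,50,28,0,0, 0,0,0,50,28,0,0]'
python3 -m crank '[0,0,0,50,28,0,0, 0,0,0,46,27.4,0,0, 0,0,0,0,0,0,0, 0,0,0,0,0,0,0]') |grep -E 'tool_pos|orient|grip'
python3 -c "
from h import *
plan(.4495,-.370,.018,-85); mom()"
```

```text
tool_pos: [0.4942, -0.2703, 0.1723]
orientation: [-179.9, 0.0, -85.3]
gripper_force: 30.0
tool_pos: [0.4474, -0.3693, 0.1719]
orientation: [-180.0, 0.1, -85.4]
gripper_force: 30.0
plan turn -0.007 dj6 0.4 shift mm [  0.9  -2.  153.9]
plan turn 3.135 dj6 -179.6 shift mm [ -0.9   2.  153.9]
  now [ 0.4474 -0.3693  0.1719] [-1.80e+02  1.00e-01 -8.54e+01] j [-20.  14. -16.  -0. -60.  25.] t 51.8
M tool [ 0.083 -0.25  -0.065] F [ 0.3 -0.4 -4.8] [ 0.447 -0.369  0.172] [-1.80e+02  1.00e-01 -8.54e+01] 0.0398 t 51.8
```

```bash

(python3 -m crank '[0,0,-0.006,0.9,-2,45,0, 0,0,0,0,0,45,0, 0,0,0,0,0,40,0, 0,0,0,0,0,14,0, 0,0,0,0,0,0,0]'
python3 -m crank '[0,0,0,0,0,5,0, 0,0,0,0,0,4,0, 0,0,0,0,0,0,0]'
python3 -m crank '[0,0,0,0,0,2,0, 0,0,0,0,0,0,0]'
python3 -m crank '[0,0,0,0,0,1,0, 0,0,0,0,0,0,0]') |grep -E 'tool_pos|orient|^force'
```

```text
tool_pos: [0.4502, -0.3691, 0.0278]
orientation: [180.0, 0.1, -84.9]
force: [0.4, 0.6, -4.4]
tool_pos: [0.4499, -0.3697, 0.0194]
orientation: [-179.9, 0.0, -85.0]
force: [0.1, 0.4, -5.0]
tool_pos: [0.4497, -0.3697, 0.017]
orientation: [-180.0, 0.0, -85.0]
force: [-0.8, -0.9, -3.6]
tool_pos: [0.4498, -0.3697, 0.016]
orientation: [-180.0, 0.0, -85.0]
force: [-0.2, -0.3, -4.6]
```

```bash

(python3 -m crank '[0,0,0,0,0,1,0, 0,0,0,0,0,0,0]'
python3 -m crank '[0,0,0,0,0,1,0, 0,0,0,0,0,0,0]'
python3 -m crank '[0,0,0,0,0,0,0.6, 0,0,0,0,0,0,0.6, 0,0,0,0,0,0,0.6, 0,0,0,0,0,0,0.6]'
python3 -m crank '[0,0,0,0,0,-20,0.6, 0,0,0,0,0,-50,0.6, 0,0,0,0,0,-60,0.6, 0,0,0,0,0,-60,0.9, 0,0,0,0,0,0,0.9]') |grep -E 'tool_pos|^force|openi'
python3 -c "
from h import *
im=eyes.snapshot('wrist'); cv2.imwrite('pics/w5.png',im)
wcart();carts('top'); plan(.442,.027,.225,-167)"
```

```text
tool_pos: [0.4499, -0.3697, 0.016]
force: [-2.0, 2.4, 4.5]
opening: 0.04
tool_pos: [0.4499, -0.3697, 0.0159]
force: [-4.1, 5.8, 14.5]
opening: 0.0398
tool_pos: [0.4498, -0.3697, 0.0139]
force: [0.8, -0.5, -0.4]
opening: 0.0527
tool_pos: [0.4523, -0.3713, 0.2098]
force: [0.1, 0.3, -1.2]
opening: 0.0676
w 0.83 [302 131  48 108] [187 214 221] 0.4477 -0.3691 -85.2 0.875
w 0.56 [219 131  56 107] [160 191 200] 0.5276 -0.3611 -85.9 0.821
cart 0.91 [338, 253, 52, 41] [128  80  50] (np.float64(0.4425), np.float64(-0.0997), np.float64(60.4), np.float64(0.834))
cart 0.84 [292, 246, 29, 54] [196 215 214] (np.float64(0.4427), np.float64(0.0258), np.float64(10.8), np.float64(0.826))
plan turn 1.431 dj6 -82.0 shift mm [-82.4 387.8 -22.5]
plan turn -1.71 dj6 98.0 shift mm [  82.4 -387.8  -22.5]
  now [ 0.4489 -0.3694  0.2025] [ 1.799e+02  1.000e-01 -8.500e+01] j [-20.  13. -13.  -0. -64.  25.] t 55.2
```

View pics/w5.png

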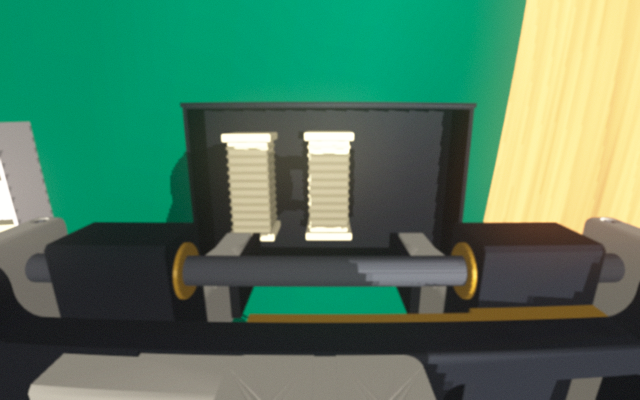

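Both rejects lie flat, at (253,185) and (330,185). Now cartridge B at (0.4425, 0.026), yaw about 12°.

```bash

(python3 -m crank '[0,0,0.181,0,0,0,0.75, 0,0,0.181,0,0,0,0.75, 0,0,0.181,0,0,0,0.75, 0,0,0.181,0,0,0,0.75, 0,0,0.181,0,0,0,0.75]'
python3 -m crank '[0,0,0.181,0,0,0,0.75, 0,0,0.181,0,0,0,0.75, 0,0,0.181,0,0,-20,0.75, 0,0,0,0,0,0,0.75]') |grep -E 'orient'
python3 -c "
from h import *
plan(.4425,.026,.225,-168)"
```

```text
orientation: [179.8, -0.0, -137.2]
orientation: [180.0, 0.0, -168.0]
plan turn 0.001 dj6 -0.0 shift mm [-75.  389.   -1.1]
plan turn -3.141 dj6 180.0 shift mm [  75.  -389.    -1.1]
  now [ 0.45   -0.3701  0.2239] [ 180.    0. -168.] j [-20.  12. -12.  -0. -66. -58.] t 56.3
```

```bash

(python3 -m crank '[0,0,0,-10.5,55,0,0.75, 0,0,0,-10.5,55,0,0.75, 0,0,0,-11,56,0,0.75, 0,0,0,-11,56,0,0.75, 0,0,0,-11,56,0,0.75]'
python3 -m crank '[0,0,0,-10.5,55.5,0,0.75, 0,0,0,-10.5,55.5,0,0.75, 0,0,0,0,0,0,0.75, 0,0,0,0,0,0,0.75]') |grep -E 'tool_pos|orient'
python3 -c "
from h import *
wcart(); plan(.4425,.026,.01,-168)"
```

```text
tool_pos: [0.4436, -0.085, 0.2231]
orientation: [179.9, -0.1, -167.8]
tool_pos: [0.4413, 0.0264, 0.2234]
orientation: [180.0, -0.1, -167.8]
w 0.88 [152 105 114 101] [203  91  22] 0.4405 -0.1008 60.1 0.848
w 0.87 [305 130  44 102] [186 214 217] 0.4403 0.0265 11.6 0.876
w 0.77 [ 0 97 31 47] [100 121 127] 0.4528 -0.3914 -85.4 0.957
w 0.55 [  0 164  36  50] [114 138 144] 0.5363 -0.3836 -86.8 0.92
plan turn 0.001 dj6 -0.1 shift mm [ -1.    0.4 213.7]
plan turn -3.141 dj6 179.9 shift mm [  1.   -0.4 213.7]
  now [0.4416 0.0254 0.2237] [ 180.    -0.  -167.9] j [  29.   -2.  -27.   -0.  -65. -107.] t 57.5
```

```bash

(python3 -m crank '[0,0,0,0,0.4,50,0.75, 0,0,0,0,0,50,0.75, 0,0,0,0,0,50,0.75, 0,0,0,0,0,40,0.75, 0,0,0,0,0,0,0.75]'
python3 -m crank '[0,0,0,0,0,14,0.75, 0,0,0,0,0,8,0.75, 0,0,0,0,0,0,0, 0,0,0,0,0,0,0, 0,0,0,0,0,0,0]'
python3 -m crank '[0,0,0,0,0,0,0, 0,0,0,0,0,0,0, 0,0,0,0,0,0,0, 0,0,0,0,0,0,0]'
python3 -m crank '[0,0,0,0,0,-30,0, 0,0,0,0,0,-50,0, 0,0,0,0,0,-50,0, 0,0,0,0,0,-30,0, 0,0,0,0,0,0,0]')| grep -E 'tool_pos|orient|^force|opening|gripper'
python3 -c "from h import *; mom(); plan(.56,.026,.173,-168)"
```

```text
tool_pos: [0.4397, 0.0245, 0.032]
orientation: [-179.9, -0.3, -168.1]
force: [-0.0, 0.3, 0.2]
opening: 0.0657
gripper_force: 0.0
tool_pos: [0.4422, 0.027, 0.013]
orientation: [179.9, 0.1, -167.9]
force: [-0.9, 1.1, -0.2]
opening: 0.0412
gripper_force: 0.0
tool_pos: [0.4422, 0.0271, 0.0129]
orientation: [180.0, 0.1, -167.9]
force: [-3.1, 0.2, 5.4]
opening: 0.0402
gripper_force: 30.0
tool_pos: [0.4425, 0.0272, 0.1739]
orientation: [179.9, 0.3, -167.9]
force: [0.2, 0.1, -6.6]
opening: 0.0398
gripper_force: 30.0
M tool [-0.04  -0.138  0.001] F [ 0.2  0.1 -6.6] [0.442 0.027 0.174] [ 179.9    0.3 -167.9] 0.0398 t 59.9
plan turn 0.001 dj6 -0.1 shift mm [-114.7  -25.6    0.9]
plan turn -3.141 dj6 179.9 shift mm [114.7  25.6   0.9]
  now [0.4425 0.0272 0.1739] [ 179.9    0.3 -167.9] j [  29.    1.  -32.   -0.  -57. -107.] t 59.9
```

I move to the roomy pose and run the tilt test on B.

```bash

python3 -m crank '[0,0,0,-35,-8,0,0, 0,0,0,-45,-10,0,0, 0,0,0,-35,-8,0,0, 0,0,0,0,0,0,0]' >/dev/null
python3 -m crank '[0,0.15,0,0,0,0,0, 0,0.15,0,0,0,0,0, 0,0.15,0,0,0,0,0, 0,0,0,0,0,0,0, 0,0,0,0,0,0,0]' >/dev/null
python3 -m crank '[0,0,0,0,0,0,0, 0,0,0,0,0,0,0, 0,0,0,0,0,0,0]'  >/dev/null; python3 -c "from h import *; mom()"
python3 -m crank '[0,-0.15,0,0,0,0,0, 0,-0.15,0,0,0,0,0, 0,-0.15,0,0,0,0,0, 0,0,0,0,0,0,0, 0,0,0,0,0,0,0]' >/dev/null
python3 -m crank '[0,0,0,0,0,0,0]'  >/dev/null;
for i in 1 2 3 4 5 ; do python3 -m crank '[0,0,0,0,0,0,0]' >/dev/null; python3 -c "from h import *; mom()"; done
python3 -m crank '[0,-0.15,0,0,0,0,0, 0,-0.15,0,0,0,0,0, 0,-0.15,0,0,0,0,0, 0,0,0,0,0,0,0, 0,0,0,0,0,0,0]' >/dev/null
python3 -m crank '[0,0,0,0,0,0,0, 0,0,0,0,0,0,0, 0,0,0,0,0,0,0]'  >/dev/null;  python3 -c "from h import *; mom()"
python3 -m crank '[0,0.15,0,0,0,0,0, 0,0.15,0,0,0,0,0, 0,0.15,0,0,0,0,0, 0,0,0,0,0,0,0, 0,0,0,0,0,0,0]' >/dev/null
python3 -m crank '[0,0,0,0,0,0,0]'  >/dev/null;
for i in 1 2 3 4 5 ; do python3 -m crank '[0,0,0,0,0,0,0]' >/dev/null; python3 -c "from h import *; mom()"; done; python3 -c "from h import *;plan(.537,.356,.2,-90)"
```

```text
M tool [-0.02  -2.326 -0.052] F [-0.   0.3 -4.3] [0.56  0.025 0.173] [ 179.9  -25.6 -167.9] 0.0396 t 61.4
M tool [-0.022 -0.175 -0.026] F [-0.6 -0.4 -5.8] [0.56  0.025 0.172] [ 180.   -0. -168.] 0.0396 t 62.3
M tool [-0.01  -0.118  0.025] F [-0.2  0.1 -4.7] [0.56  0.025 0.172] [ 180.   -0. -168.] 0.0399 t 62.4
M tool [ 0.003 -0.176  0.005] F [ 0.6 -0.1 -4.8] [0.56  0.025 0.172] [ 180.   -0. -168.] 0.0397 t 62.5
M tool [-0.063 -0.11   0.032] F [-0.3 -0.9 -5.2] [0.56  0.025 0.172] [ 180.    0. -168.] 0.0395 t 62.6
M tool [-0.013 -0.159  0.022] F [ 0.3 -0.1 -4.5] [0.56  0.025 0.172] [ 180.     0.  -167.9] 0.0397 t 62.8
M tool [-0.016  2.088  0.039] F [-0.2 -0.  -5.1] [0.56  0.025 0.172] [ 180.    25.8 -168. ] 0.0399 t 63.8
M tool [-0.057 -0.103 -0.022] F [ 0.2 -0.4 -4.7] [0.559 0.025 0.173] [ 1.800e+02  1.000e-01 -1.679e+02] 0.0399 t 64.7
M tool [-0.073 -0.153 -0.054] F [-0.6  0.5 -4.2] [0.559 0.025 0.173] [ 1.800e+02  1.000e-01 -1.679e+02] 0.0404 t 64.8
M tool [-0.018 -0.125 -0.005] F [ 0.6  0.2 -4.2] [0.56  0.025 0.173] [ 1.800e+02  1.000e-01 -1.679e+02] 0.0399 t 64.9
M tool [-0.061 -0.165  0.009] F [-0.4 -0.2 -5.1] [0.56  0.025 0.173] [ 1.800e+02  1.000e-01 -1.679e+02] 0.0398 t 65.0
M tool [-0.021 -0.098  0.03 ] F [ 0.4 -0.7 -5.1] [0.56  0.025 0.172] [ 180.    0. -168.] 0.0397 t 65.2
plan turn -1.361 dj6 78.0 shift mm [-330.7   22.7  -27.6]
plan turn 1.781 dj6 -102.0 shift mm [330.7 -22.7 -27.6]
  now [0.5597 0.0253 0.1724] [ 180.    0. -168.] j [  23.   12.  -18.   -0.  -59. -101.] t 65.2
```

B reads −0.148 and −0.129 after the two tilts, which is no shift, so it is sound and goes to the dip tray.

```bash

(python3 -m crank '[0,0,-0.17,0,0,0,0, 0,0,-0.17,0,0,0,0, 0,0,-0.17,0,0,0,0, 0,0,-0.17,0,0,0,0, 0,0,-0.17,0,0,0,0]'
python3 -m crank '[0,0,-0.17,0,0,0,0, 0,0,-0.17,0,0,0,0, 0,0,-0.17,0,0,-20,0, 0,0,0,0,0,0,0]') |grep -E 'orient'
python3 -c "
from h import *
plan(.455,.356,.2,-90)"
```

```text
orientation: [180.0, 0.0, -118.9]
orientation: [-179.8, 0.1, -90.1]
plan turn -0.001 dj6 0.1 shift mm [-330.5  105.8   -6.3]
plan turn 3.14 dj6 -179.9 shift mm [ 330.5 -105.8   -6.3]
  now [0.5608 0.0255 0.1937] [-1.798e+02  1.000e-01 -9.010e+01] j [ 23.  11. -17.  -0. -62. -23.] t 66.3
```

```bash

(python3 -m crank '[0,0,0,-30.5,9.8,0,0, 0,0,0,-50,16,0,0, 0,0,0,-50,16,0,0, 0,0,0,-50,16,0,0, 0,0,0,-50,16,0,0]'
python3 -m crank '[0,0,0,-50,16,0,0, 0,0,0,-50,16,0,0, 0,0,0,0,0,0,0, 0,0,0,0,0,0,0]') |grep -E 'tool_pos|orient|grip'
python3 -c "
from h import *
plan(.455,.356,.018,-90)"
```

```text
tool_pos: [0.485, 0.2572, 0.1919]
orientation: [-180.0, 0.0, -90.3]
gripper_force: 30.0
tool_pos: [0.4535, 0.3556, 0.1917]
orientation: [180.0, -0.0, -90.1]
gripper_force: 30.0
plan turn -0.002 dj6 0.1 shift mm [ -0.4  -1.5 173.7]
plan turn 3.139 dj6 -179.9 shift mm [  0.4   1.5 173.7]
  now [0.4535 0.3556 0.1917] [180.   -0.  -90.1] j [ 58.  13. -15.  -0. -62. -58.] t 67.4
```

```bash

(python3 -m crank '[0,0,0,0,-1.5,45,0, 0,0,0,0,0,50,0, 0,0,0,0,0,45,0, 0,0,0,0,0,20,0, 0,0,0,0,0,0,0]'
python3 -m crank '[0,0,0,0,0,7,0, 0,0,0,0,0,4,0, 0,0,0,0,0,0,0]'
python3 -m crank '[0,0,0,0,0,2,0, 0,0,0,0,0,0,0]'
python3 -m crank '[0,0,0,0,0,1,0, 0,0,0,0,0,0,0]') |grep -E 'tool_pos|orient|^force'
```

```text
tool_pos: [0.4553, 0.3537, 0.0309]
orientation: [179.9, -0.1, -90.2]
force: [-1.3, -0.7, -4.0]
tool_pos: [0.4557, 0.356, 0.022]
orientation: [-180.0, 0.1, -90.0]
force: [-0.0, 0.5, -5.3]
tool_pos: [0.4556, 0.356, 0.0197]
orientation: [-180.0, 0.1, -90.0]
force: [0.9, 0.2, -4.9]
tool_pos: [0.4556, 0.3559, 0.0186]
orientation: [-180.0, 0.0, -90.0]
force: [-0.1, 0.7, -4.8]
```

```bash

(python3 -m crank '[0,0,0,0,0,1,0, 0,0,0,0,0,0,0]'
python3 -m crank '[0,0,0,0,0,1,0, 0,0,0,0,0,0,0]'
python3 -m crank '[0,0,0,0,0,0.5,0, 0,0,0,0,0,0,0]'
python3 -m crank '[0,0,0,0,0,0,0.65, 0,0,0,0,0,0,0.65, 0,0,0,0,0,0,0.65, 0,0,0,0,0,0,0.65]'
python3 -m crank '[0,0,0,0,0,-20,0.65, 0,0,0,0,0,-50,0.65, 0,0,0,0,0,-60,0.65, 0,0,0,0,0,-60,0.9, 0,0,0,0,0,0,0.9]') |grep -E 'tool_pos|^force|openi'
python3 -c "
from h import *
im=eyes.snapshot('wrist'); cv2.imwrite('pics/w6.png',im)
wcart();carts('scene'); plan(.5,-.2,.25,-90)"
```

```text
tool_pos: [0.4556, 0.3559, 0.0175]
force: [-0.1, -0.7, -4.4]
opening: 0.04
tool_pos: [0.4557, 0.356, 0.017]
force: [-1.4, -1.6, 0.5]
opening: 0.04
tool_pos: [0.4557, 0.3561, 0.017]
force: [-2.8, -2.1, 6.1]
opening: 0.0395
tool_pos: [0.4557, 0.356, 0.0161]
force: [-0.1, -0.3, -0.0]
opening: 0.057
tool_pos: [0.4575, 0.358, 0.212]
force: [0.4, -0.2, -0.3]
opening: 0.0715
w 0.82 [302 125  49 110] [179 204 210] 0.4539 0.3538 89.9 0.881
cart 0.96 [323, 138, 29, 41] [173  81  24] (np.float64(0.4393), np.float64(-0.1023), np.float64(59.1), np.float64(0.891))
cart 0.8 [251, 99, 37, 26] [151 176 181] (np.float64(0.4447), np.float64(-0.3816), np.float64(-88.0), np.float64(0.782))
cart 0.59 [227, 111, 38, 33] [153 178 184] (np.float64(0.5233), np.float64(-0.3743), np.float64(-87.0), np.float64(0.824))
plan turn -0.001 dj6 0.0 shift mm [555.1 -45.1 -45.4]
plan turn 3.141 dj6 -180.0 shift mm [-555.1   45.1  -45.4]
  now [0.4549 0.3551 0.2046] [ 1.799e+02 -1.000e-01 -9.000e+01] j [ 57.  12. -14.  -0. -64. -57.] t 71.0
```

View pics/w6.png

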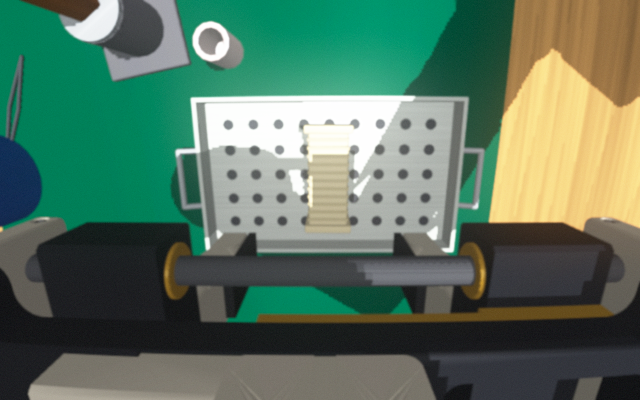

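B lies flat in the tray at (328,178). One last overview before handing in.

```bash
python3 -m crank '[0,0,0,0,0,-30,0.9, 0,0,0,0,0,0,0.9]' >/dev/null; python3 -c "
from h import *
im=eyes.snapshot('scene'); cv2.imwrite('pics/s9.png',im)"
```

```text
(no output)
```

View pics/s9.png

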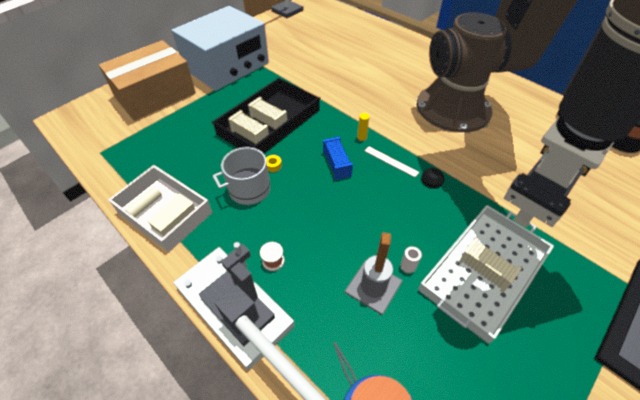

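The overview shows two rejects in the bin, one sound cartridge in the tray and the brush home at (378,270). Everything else is in place.

```bash
python3 -c "
from plant import ctrl; print(ctrl.close_job())"
```

```text
the job is handed in; nothing more can be done
None
```

The job is handed in: the pot got three brush strokes to the floor, the brush is back in its holder, two of the three cartridges present rattled and lie flat in the reject bin, and the sound one lies flat in the dip tray.

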